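# Load the trimmer's knife holders into the setting block

## Task

Move every knife holder from the storage rack to the setting block: raise its hole end so that it tilts back clear of the front lip, draw the tongue out from under the keeper, and seat the holder flat in any free pocket with its tongue to the back and its hole over the block's hole. Lock each holder with one loose retaining pin from the stand, pushed fully down through holder and block (spare pins are not needed). When all holders are seated and pinned, and not before, turn the knurled clamp screw on the block clockwise until it seats, and leave the other things on the bench alone.

Things in the scene. Friction and masses are not known exactly. Their poses are not given: they have to be found in the camera images.
- rack: grey rack, fixed, 150 x 190 mm, three bays 60 mm apart along its y. Origin on the bench under the middle bay, x to the back. Bay floor 12 mm above the bench. Front lip 12 mm above the floor, x -62 to -54 mm. Keeper strip over the tongues at the back, from x 53 mm, underside 12 mm above the floor; rear wall at x 69 mm. Dividers 8 mm wide, 10 mm high.
- block: steel setting block, fixed, 140 mm deep, y -94 to 150 mm. Origin on the bench under the middle pocket's centre, x to the back. Pockets at y -60, 0, 60 mm, floor 30 mm above the bench; sloped ribs 10 mm high at the sides (53 mm apart), front stop x -53 mm, rear stop x 67 mm, 6 to 8 mm high. A seated holder lies along the block's x, slab centre at the pocket's x = 0, tongue to the back.
- clamp_screw (a joint): angle (rad) of the knurled clamp screw on the setting block; grows as it turns clockwise seen from above, starts between 0.2 and 1.2, comes up solid on its seat at 2.8. Friction 0.06 N m; stays where it is left.
- screw_grip (a point): on the vertical axis of the clamp screw at gripping height, 63 mm above the bench, at y 122 mm of the block. Knurled head 36 mm in diameter, 44 to 74 mm above the bench; a black line on its top shows its angle.
- station_0 (a point): mouth of the vertical 15 mm through hole of pocket 0 of the setting block, on the pocket floor, x -34 mm of the block
- station_1 (a point): mouth of the vertical 15 mm through hole of pocket 1 of the setting block, on the pocket floor, x -34 mm of the block
- station_2 (a point): mouth of the vertical 15 mm through hole of pocket 2 of the setting block, on the pocket floor, x -34 mm of the block
- holder_0_grip (a point): middle of the handle of knife holder 0 (may be absent), 38 mm above its underside, x 8 mm from the slab's centre. Holder: aluminium slab 100 x 48 x 16 mm (own x, y, z), 0.25 kg; tongue 8 mm thick, 34 mm wide at the bottom of the +x end, tip at x 65 mm; upright black handle 20 x 20 mm with a 28 mm cap, top 54 mm above the underside; 15 mm hole at the -x end
- holder_0_hole (a point): pin hole of knife holder 0 at its underside, x -42 mm from the handle; axes as the holder's. In the rack the keeper stops the tongue when lifted straight, the lip stops the slab when pulled straight (3 to 4 mm play). Hole end raised 8 to 15 degrees about the tongue tip, it clears the lip; draw it 17 mm or more to the rack's -x, then lift
- holder_1_grip (a point): middle of the handle of knife holder 1 (may be absent), 38 mm above its underside, x 8 mm from the slab's centre. Holder: aluminium slab 100 x 48 x 16 mm (own x, y, z), 0.25 kg; tongue 8 mm thick, 34 mm wide at the bottom of the +x end, tip at x 65 mm; upright black handle 20 x 20 mm with a 28 mm cap, top 54 mm above the underside; 15 mm hole at the -x end
- holder_1_hole (a point): pin hole of knife holder 1 at its underside, x -42 mm from the handle; axes as the holder's. In the rack the keeper stops the tongue when lifted straight, the lip stops the slab when pulled straight (3 to 4 mm play). Hole end raised 8 to 15 degrees about the tongue tip, it clears the lip; draw it 17 mm or more to the rack's -x, then lift
- holder_2_grip (a point): middle of the handle of knife holder 2 (may be absent), 38 mm above its underside, x 8 mm from the slab's centre. Holder: aluminium slab 100 x 48 x 16 mm (own x, y, z), 0.25 kg; tongue 8 mm thick, 34 mm wide at the bottom of the +x end, tip at x 65 mm; upright black handle 20 x 20 mm with a 28 mm cap, top 54 mm above the underside; 15 mm hole at the -x end
- holder_2_hole (a point): pin hole of knife holder 2 at its underside, x -42 mm from the handle; axes as the holder's. In the rack the keeper stops the tongue when lifted straight, the lip stops the slab when pulled straight (3 to 4 mm play). Hole end raised 8 to 15 degrees about the tongue tip, it clears the lip; draw it 17 mm or more to the rack's -x, then lift
- stand: grey plastic stand, fixed, 160 x 44 x 36 mm, four 14 mm holes 40 mm apart along its x, in which the pins stand on the bench. Origin on the bench under its centre.
- pin_0_grip (a point): middle of the knurled neck of steel pin 0, 66 mm above its foot; z along the pin. Pin 83 mm long, 70 g: shank 12 mm in diameter, 42 mm long, chamfered foot; collar 22 mm (42 to 46 mm); neck 16 mm (46 to 78 mm); end flange 22 mm. All alike, one or two are spare. Fully home through a seated holder this point is 70 mm above the bench
- pin_1_grip (a point): middle of the knurled neck of steel pin 1, 66 mm above its foot; z along the pin. Pin 83 mm long, 70 g: shank 12 mm in diameter, 42 mm long, chamfered foot; collar 22 mm (42 to 46 mm); neck 16 mm (46 to 78 mm); end flange 22 mm. All alike, one or two are spare. Fully home through a seated holder this point is 70 mm above the bench
- pin_2_grip (a point): middle of the knurled neck of steel pin 2, 66 mm above its foot; z along the pin. Pin 83 mm long, 70 g: shank 12 mm in diameter, 42 mm long, chamfered foot; collar 22 mm (42 to 46 mm); neck 16 mm (46 to 78 mm); end flange 22 mm. All alike, one or two are spare. Fully home through a seated holder this point is 70 mm above the bench
- pin_3_grip (a point): middle of the knurled neck of steel pin 3, 66 mm above its foot; z along the pin. Pin 83 mm long, 70 g: shank 12 mm in diameter, 42 mm long, chamfered foot; collar 22 mm (42 to 46 mm); neck 16 mm (46 to 78 mm); end flange 22 mm. All alike, one or two are spare. Fully home through a seated holder this point is 70 mm above the bench
- weight: brass weight, 31 mm in diameter, 47 mm high, a bystander lying on the bench; to be left alone
- tape: roll of black tape, 58 mm in diameter, 19 mm high, a bystander lying on the bench; to be left alone
Things that resemble listed ones, but are neither listed nor needed, are in the scene too. What is shaped like the part that bears pin_0_grip but red is not meant.

How it is judged:
By the outcome, as a careful person would: the job done as asked, in the order asked, and still so for the second after the job is handed in, with the robot touching nothing.
Of holder_0, holder_1, holder_2 only 2 to 3 are there at a start; the rules pass over those that are not, and their reading is None.
At some moment in a run one of holder_0, holder_1, holder_2 may be knocked a few centimetres aside while the robot is not near it.
Once in a run the grip may slacken for a moment while it holds something.
It also fails if it takes over 210 s, if anything falls off the work surface, if the arm or the gripper's body presses on something with over 40 N, if the wrist force passes 120 N, or if a joint passes its speed limit or range.

## Robot

A 6-joint arm with a two-finger parallel gripper is mounted at the origin on a cart in front of the work surface, level with it; the furniture and walls round the work are solid. World frame = base frame: x ahead of the robot, y to its left, z up, the work surface at z = 0. Lengths are in mm, angles in degrees, forces in N, time in s.
With the tool pointing down it reaches from about 350 to 850 mm from the base axis. Payload 8.1 kg.
Tool frame: the origin (TCP) lies between the finger pads; the fingertips stand ahead of it and the grasp point (between the pads) lies 2 mm behind it (nose_length is the z of the fingertips in the tool frame, in mm); z points along the fingers, y is the direction in which the jaws open and shut (so a half turn about z gives the same grasp; the last joint's range is limited). The gripper opens to 85 mm and grips with 20 to 120 N. Pads are 22 mm wide; open, the fingers measure 114 mm over their backs; the gripper's body (76 mm by 85 mm) begins 54 mm behind the grasp point. The pads swing forward as they close: fully open they stand 13 mm farther back than shut.
Start: joints at [-71.815, 7.471, 85.268, -0, 87.261, -4.893], TCP at [235.217, -551.977, 248.292] pointing down, gripper open.
Joint ranges: [-169.43, 169.43], [-51.17, 129.36], [1.28, 143.12], [-76.62, 256.62], [0, 156.53], [-152.29, 152.29]. Speed limits (degrees/s): [136.94, 136.94, 159.86, 180, 180, 180].

## Interface

Orientations are given as [roll, pitch, yaw] about the fixed x, y, z axes, in that order (R = Rz(yaw) Ry(pitch) Rx(roll)).
In Python, from bench import * gives the robot as it stands.
- The arm moves only by the tool jog_arm, never from a script. Its argument "plan" is a list of rows, each a list of 3 entries, a list of its own where there are three numbers: the turn, a rotation vector about the tool's x, y, z in degrees, then the shift along the tool's x, y, z in m, then the gripper's target within -1 to 1 (fully open at 1, half-way at 0, shut at -1). A call has 1 to 12 rows; each row is the pose to reach, as a shift and turn from the pose commanded when the call began, along the tool's axes at that moment; what a row does not reach only later rows make up. A row lasts 1/8 s, in which the tool goes at most 62.5 mm and 10.7 degrees, less where a joint would pass 70% of its speed; a pose out of reach is approached as far as the arm can. A call with a gripper value outside its range is refused whole. The fingers move at their own pace and stop on an object; "force" is the grip in N (left out, the last holds). Time passes only in rows, so rows that repeat a pose let the fingers close. It gives the time, the measured TCP pose, the force and the opening at its end, in the units of the state.
- sense(): the state, without advancing time (a new reading comes with each control period).
- snapshot(name): name is "side" or "top"; returns (picture, depth): 384x512x3 uint8, blue, green, red; 384x512 float32, mm along the optical axis (not along the pixel's ray), 0 where there is no reading.
- camera_info(name): a dict with "fov_y" (degrees; the focal length in pixels is half the picture's height over the tangent of half this angle, whatever the lens; pixels are square), "cx", "cy" (the principal point, pixels), "origin" and "orientation" of the camera in the world. Camera axes: x right, y down, z forward; pixel columns grow to the right and rows downward; lengths in mm; the calibration is good to about 2 mm. A picture is of the moment at which its call begins. camera_info takes no time and is no camera call.
- hand_in(): hands the job in, once; it reports no verdict.
The state is a dict: "time": time; "joint_pos": joint angles; "qd": joint speeds; "joint_efforts": joint torques, N m; "tool_pos": TCP position; "tcp_rot": TCP orientation; "ft_force": force on the tool from outside, world axes, zero at the start; "wrist_torque": the same for the moment, N m; "finger_gap": finger opening in mm.
Only numpy, scipy, OpenCV 4.12 (cv2) and the standard library are available. Lean on these libraries where they do the work, as an engineer would, in place of code of your own. Each camera call takes 0.05 s, during which the arm holds its last target.

## Working session

There is one attempt and no reset: what is moved stays moved. The work goes in short steps, Python scripts to look and compute and a tool call to move; the robot and the scene stay as the last step left them, time stands still between calls to the robot, and variables do not carry over. Pictures are saved under pics/ and viewed, and the job is handed in when it is done.

Besides the shell and the picture viewer there is one more tool, called in YAML: its name, and indented under it one key for each argument. jog_arm: Moves the arm, as the interface text tells. Its arguments: {"type":"object","properties":{"plan":{"type":"array","items":{"type":"array"}},"force":{"type":"number"}},"required":["plan"]}

```bash
ls; mkdir -p pics; python3 - <<'E'
from bench import *
import cv2
print(sense())
for n in("top","side"):
    p,d=snapshot(n); print(camera_info(n)); cv2.imwrite(f"pics/{n}0.png",p)
    import numpy as np
    np.save(f"pics/{n}0.npy",d); print(d.min(),d.max())
E
```

```text
pics
{'time': 0.0, 'joint_pos': array([-7.18145851e+01,  7.51618348e+00,  8.53299145e+01, -1.66088188e-03,
        8.72614880e+01, -4.89230723e+00]), 'qd': array([-0.06630236, -0.08656787,  0.03324715,  0.11028026, -0.13507433,
        0.10637687]), 'joint_efforts': array([-2.74342310e-03, -5.69404435e+01, -5.00554097e+01, -3.28380838e-04,
        1.47850870e-02,  8.30338934e-06]), 'tool_pos': array([ 235.04197753, -551.47668661,  247.2271053 ]), 'tcp_rot': array([-1.79892665e+02, -7.52247430e-03,  2.30777960e+01]), 'ft_force': array([ 0.75344967, -0.35401358, -0.73831843]), 'wrist_torque': array([-0.0090877 ,  0.00505178,  0.00918535]), 'finger_gap': 85.88699197974888}
{'fov_y': 49.44112706311434, 'cx': 259.55552877704906, 'cy': 195.61021391210525, 'origin': array([ 298.85097105,   23.23626928, 1264.19299574]), 'orientation': array([-1.67685996e+02,  4.40968069e-02, -8.54469449e+01])}
0.0 2374.8132
{'fov_y': 43.98661729839793, 'cx': 256.50435842806866, 'cy': 187.82878371610832, 'origin': array([ 49.99359664, 979.74402046, 606.37721903]), 'orientation': array([-117.01526605,    0.23756067, -151.88906164])}
0.0 3999.9229
```

View pics/top0.png

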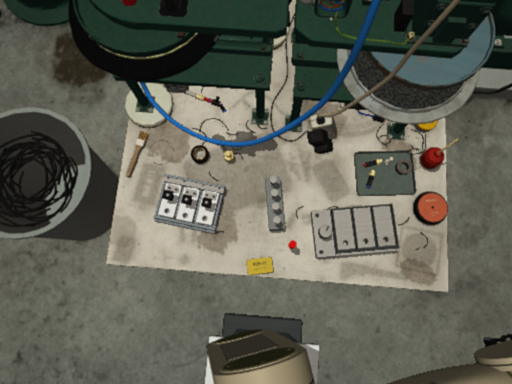

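View pics/side0.png

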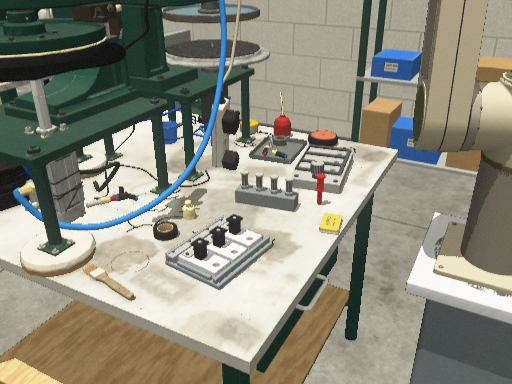

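```bash
cat > h.py <<'E'
import numpy as np, cv2
from scipy.spatial.transform import Rotation as Ro
from bench import *
def cam(n):
    c=camera_info(n); f=192/np.tan(np.radians(c['fov_y']/2))
    return f,c['cx'],c['cy'],np.array(c['origin']),Ro.from_euler('xyz',c['orientation'],degrees=True).as_matrix()
def cloud(n,d):
    f,cx,cy,o,R=cam(n); v,u=np.mgrid[:384,:512]
    P=np.stack([(u-cx)/f*d,(v-cy)/f*d,d],-1)@R.T+o
    P[d<=0]=np.nan; return P
def ray(n,u,v,z):
    f,cx,cy,o,R=cam(n); r=R@np.array([(u-cx)/f,(v-cy)/f,1]); return o+r*(z-o[2])/r[2]
def proj(n,p):
    f,cx,cy,o,R=cam(n); q=R.T@(np.asarray(p,float)-o); return np.array([f*q[0]/q[2]+cx,f*q[1]/q[2]+cy])
def crop(n,p,x0,y0,x1,y1,k,name):
    cv2.imwrite(f"pics/{name}.png",cv2.resize(p[y0:y1,x0:x1],None,fx=k,fy=k,interpolation=cv2.INTER_CUBIC))
E
python3 - <<'E'
from h import *
p=cv2.imread("pics/top0.png");d=np.load("pics/top0.npy");P=cloud("top",d)
for u,v in [(113,262),(447,288),(190,260),(300,285),(330,290),(176,184),(230,156),(300,160),(420,285)]: print(u,v,P[v,u].round(1),ray("top",u,v,0).round(1))
crop("top",p,140,160,320,280,4,"t_rack"); crop("top",p,295,185,455,275,5,"t_block")
p=cv2.imread("pics/side0.png");d=np.load("pics/side0.npy");Q=cloud("side",d)
crop("side",p,150,200,290,300,5,"s_rack"); crop("side",p,225,135,365,240,5,"s_block")
for u,v in [(320,240),(200,320),(280,205)]: print(u,v,Q[v,u].round(1))
E
```

```text
113 262 [336.  469.   -2.6] [335.9 468.1   0. ]
447 288 [ 338.9 -528.5    1. ] [ 338.9 -528.9    0. ]
190 260 [359.9 238.    3.5] [360.1 238.6   0. ]
300 285 [ 322.2 -171.  -814.6] [313.  -94.9   0. ]
330 290 [ 310.  -315.8 -802.2] [ 305.7 -184.2    0. ]
176 184 [585.5 304.5  20.3] [590.2 309.1   0. ]
230 156 [684.6 146.5  31.7] [694.5 149.7   0. ]
300 160 [698.2 -72.    2.2] [698.9 -72.2   0. ]
420 285 [ 341.1 -447.3    5.6] [ 341.3 -449.3    0. ]
320 240 [356.7 101.    2.2]
200 320 [453.8 447.    0.7]
280 205 [500.7  13.6  14. ]
```

View pics/t_rack.png

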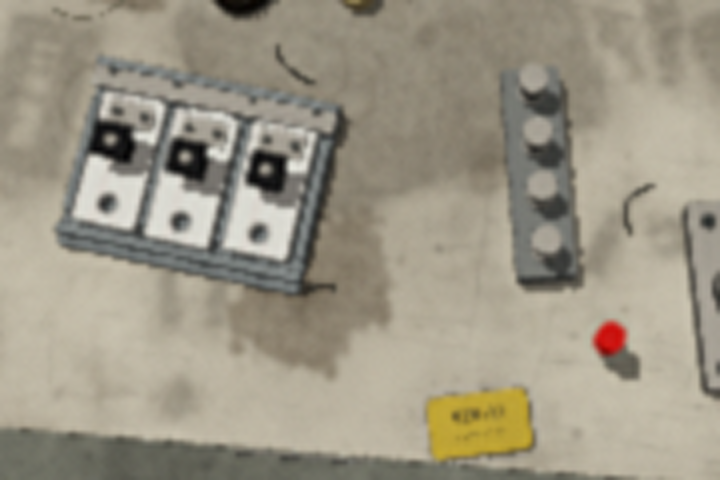

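View pics/t_block.png

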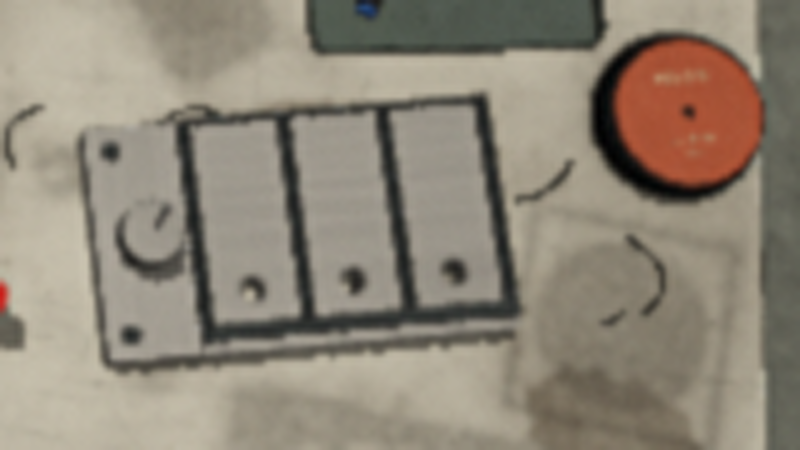

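View pics/s_rack.png

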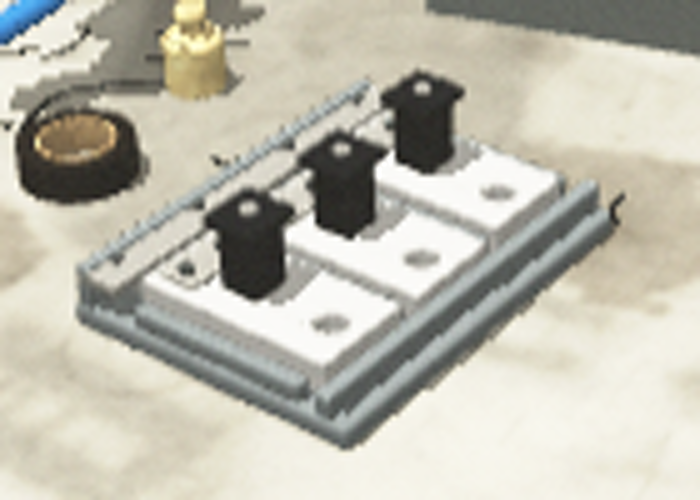

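View pics/s_block.png

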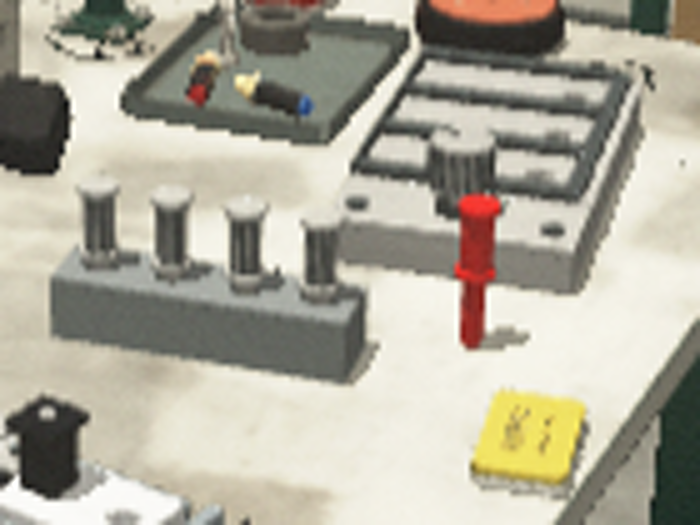

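```bash
python3 - <<'E'
from h import *
p=cv2.imread("pics/top0.png")
def c(n,p,x0,y0,w,h,k,name):
    im=cv2.resize(p[y0:y0+h,x0:x0+w],None,fx=k,fy=k,interpolation=cv2.INTER_LINEAR)
    for i in range(0,w,10): cv2.putText(im,str(x0+i),(i*k,8),0,.3,(0,0,255),1); cv2.line(im,(i*k+k//2,10),(i*k+k//2,h*k),(0,200,255) ,1) if i%20==0 else 0
    for i in range(0,h,10): cv2.putText(im,str(y0+i),(0,i*k+k//2),0,.3,(0,0,255),1); cv2.line(im,(20,i*k+k//2),(w*k,i*k+k//2),(0,200,255),1) if i%20==0 else 0
    cv2.imwrite(f"pics/{name}.png",im)
c("top",p,308,198,96,64,8,"g_block")
c("top",p,150,170,80,68,8,"g_rack")
c("top",p,258,170,44,64,9,"g_stand")
E
```

```text
(no output)
```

View pics/g_block.png

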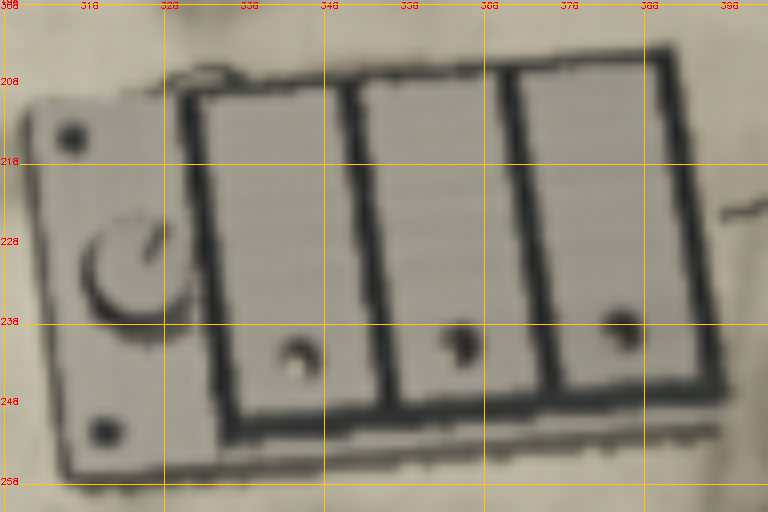

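View pics/g_rack.png

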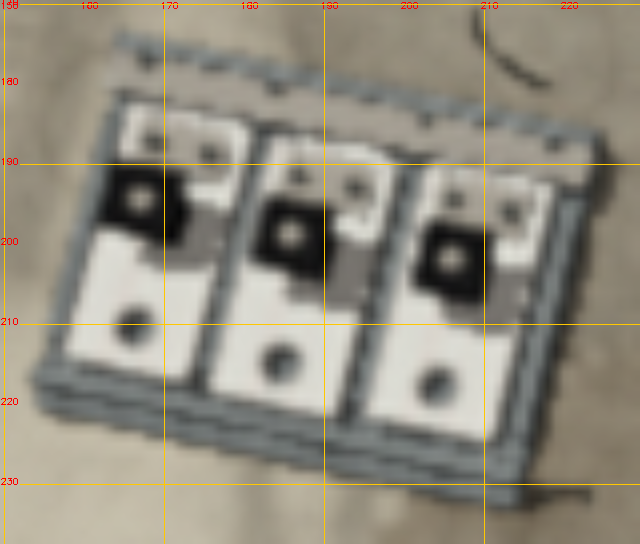

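View pics/g_stand.png

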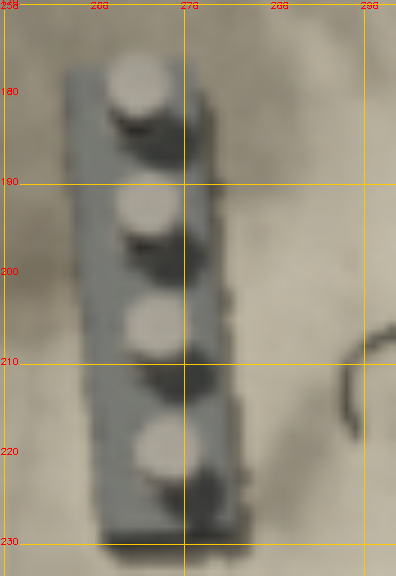

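```bash
python3 - <<'E'
from h import *
def s(l,z):
    L=np.array([ray("top",u,v,z)[:2] for u,v in l]); print(L.round(1).tolist(), 'd',np.linalg.norm(np.diff(L,axis=0),axis=1).round(1),'ang',np.degrees(np.arctan2(*(L[-1]-L[0])[::-1])).round(2)); return L
print('bholes'); b=s([(344.9,242.25),(365.1,240.6),(385.25,238.6)],30)
print('screw'); s([(325.25,230.9)],74)
print('mounts');s([(316.5,214.75),(320.25,251.5)],38)
print('caps');c=s([(167.1,194.25),(185.4,198.6),(205.5,201.75)],66)
print('hholes');h=s([(166.25,210.4),(184.9,214.9),(204.25,217.6)],28)
print(np.linalg.norm(c-h,axis=1),np.degrees(np.arctan2(*(c-h).T[::-1])))
print('pins');s([(272.9,178.6),(274.05,192.3),(275.05,205.5),(276.2,219.2)],83)
d=np.load("pics/top0.npy");P=cloud("top",d)
for u,v in [(316,220),(322,245),(350,225),(370,222),(390,220)]:print(u,v,np.nanmedian(P[v-1:v+2,u-1:u+2].reshape(-1,3),0).round(1))
E
```

```text
bholes
[[446.6, -217.2], [456.3, -276.6], [466.9, -335.9]] d [60.2 60.3] ang -80.31
screw
[[469.4, -151.3]] d [] ang 0.0
mounts
[[520.9, -128.3], [412.9, -144.7]] d [109.2] ang -171.35
caps
[[542.0, 316.5], [533.3, 261.3], [528.6, 201.4]] d [55.9 60. ] ang -96.66
hholes
[[500.1, 322.1], [490.9, 264.5], [487.3, 205.6]] d [58.3 58.9] ang -96.25
[42.32369425 42.53576914 41.47522742] [-7.53618572 -4.29104025 -5.81453102]
pins
[[609.7, 9.7], [569.0, 3.4], [530.2, -2.3], [490.7, -8.4]] d [41.2 39.1 40.1] ang -171.34
316 220 [ 506.3 -128.7   30.9]
322 245 [ 433.3 -150.2   30.3]
350 225 [ 499.6 -230.8   30. ]
370 222 [ 512.9 -290.    29.7]
390 220 [ 523.5 -349.1   31.5]
```

```bash
python3 - <<'E'
from h import *
def s(l,z): print(z,[ray("side",u,v,z)[:2].round(1).tolist() for u,v in l])
s([(199.6,241.4),(217.8,229.4),(234,217.2)],66)
s([(215.8,264),(233.8,251.2),(249.2,237.8)],28)
s([(244.2,172),(258.8,172.6),(273.8,175.2),(288.8,178.2)],83)
s([(317.2,163)],74)
E
```

```text
66 [[540.8, 313.5], [532.5, 256.9], [527.8, 196.6]]
28 [[499.0, 320.4], [489.7, 264.1], [485.9, 203.3]]
83 [[606.4, 10.4], [571.2, -3.9], [529.9, -7.9], [488.6, -9.6]]
74 [[467.1, -149.7]]
```

```bash
python3 - <<'E'
import bench
print([n for n in dir(bench) if not n.startswith('__')])
print(getattr(bench,'nose_length',None))
from bench import *
for i in range(3):
    s=sense(); print(s['tool_pos'],s['tcp_rot'])
E
```

```text
['PlanningError', 'camera_info', 'hand_in', 'nose_length', 'sense', 'snapshot']
17.0
[ 235.0412078  -551.52434996  247.32436822] [-1.79900391e+02 -8.39868582e-03  2.30748774e+01]
[ 235.0412078  -551.52434996  247.32436822] [-1.79900391e+02 -8.39868582e-03  2.30748774e+01]
[ 235.0412078  -551.52434996  247.32436822] [-1.79900391e+02 -8.39868582e-03  2.30748774e+01]
```

```bash
cat >> h.py <<'E'
def Rt(yaw,tilt=0,ax=None):
    # tool down with yaw; then tilt (deg) about world axis ax
    R=Ro.from_euler('xyz',[180,0,yaw],degrees=True)
    if tilt: R=Ro.from_rotvec(np.radians(tilt)*np.asarray(ax,float))*R
    return R
def go(pos,yaw,tilt=0,ax=None):
    s=sense(); R0=Ro.from_euler('xyz',s['tcp_rot'],degrees=True)
    sh=R0.inv().apply(np.asarray(pos,float)-s['tool_pos'])/1000
    rv=np.degrees((R0.inv()*Rt(yaw,tilt,ax)).as_rotvec())
    print('turn',rv.round(1).tolist(),'shift',sh.round(4).tolist())
def st():
    s=sense(); print('t%.2f'%s['time'],s['tool_pos'].round(1),s['tcp_rot'].round(1),'F',s['ft_force'].round(1),'gap',round(s['finger_gap'],1))
E
python3 -c "
from h import *
go((528,199,180),83)"
```

```text
turn [-0.1, -0.1, -59.9] shift [0.5637, -0.5755, 0.0684]
```

jog_arm:
  plan:
    - [[0,0,-10],[0.05,-0.05,0.0],1]
    - [[0,0,-60],[0.564,-0.575,0.03],1]
    - [[0,0,-60],[0.564,-0.575,0.068],1]
    - [[0,0,-60],[0.564,-0.575,0.068],1]
    - [[0,0,-60],[0.564,-0.575,0.068],1]
    - [[0,0,-60],[0.564,-0.575,0.068],1]
    - [[0,0,-60],[0.564,-0.575,0.068],1]
    - [[0,0,-60],[0.564,-0.575,0.068],1]
    - [[0,0,-60],[0.564,-0.575,0.068],1]
    - [[0,0,-60],[0.564,-0.575,0.068],1]
    - [[0,0,-60],[0.564,-0.575,0.068],1]
    - [[0,0,-60],[0.564,-0.575,0.068],1]
  force: 60

```text
time: 1.6
tool_pos: [507.7, 145.8, 185.5]
tcp_rot: [180.0, 0.0, 83.1]
ft_force: [2.0, -1.0, 0.8]
finger_gap: 85.3
```

```bash
python3 -c "
from h import *
st();go((528,199,150),83)"
```

```text
t1.60 [507.7 145.8 185.5] [180.    0.   83.1] F [ 2.  -1.   0.8] gap 85.3
turn [0.0, 0.0, 0.1] shift [0.0552, 0.0137, 0.0355]
```

jog_arm:
  plan:
    - [[0,0,0],[0.055,0.014,0.035],1]
    - [[0,0,0],[0.055,0.014,0.035],1]
    - [[0,0,0],[0.055,0.014,0.035],1]
    - [[0,0,0],[0.055,0.014,0.035],1]

```text
time: 2.1
tool_pos: [528.5, 195.7, 152.1]
tcp_rot: [179.9, -0.0, 83.0]
ft_force: [-0.4, 0.0, 0.1]
finger_gap: 84.9
```

```bash
python3 -c "
from h import *
p,d=snapshot('side'); st();go((528,199,50),83)
crop('side',p,150,160,310,280,5,'s1')
p,d=snapshot('top');crop('top',p,140,120,300,240,5,'t1')
"
```

```text
t2.15 [528.6 195.6 152.3] [179.9  -0.   83. ] F [ 0.2 -0.   0.1] gap 85.2
turn [0.1, -0.0, -0.0] shift [0.0032, -0.0012, 0.1023]
```

View pics/s1.png

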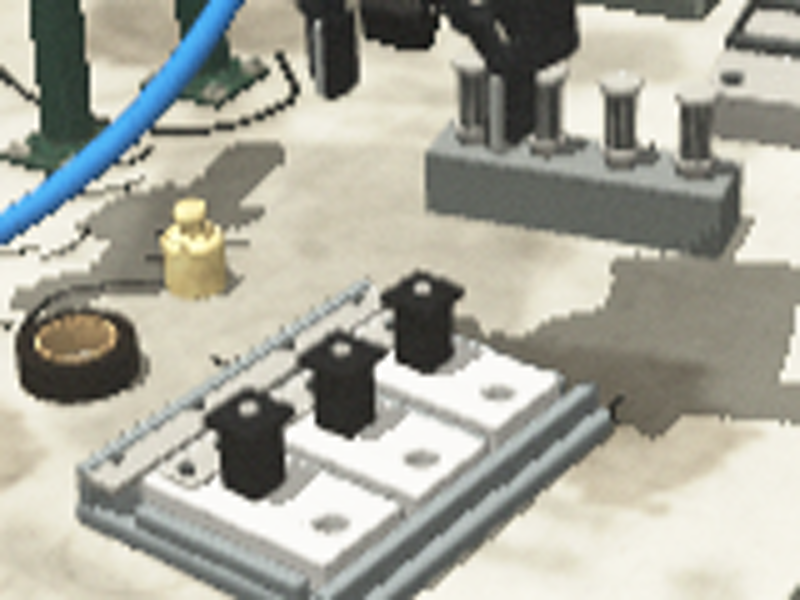

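View pics/t1.png

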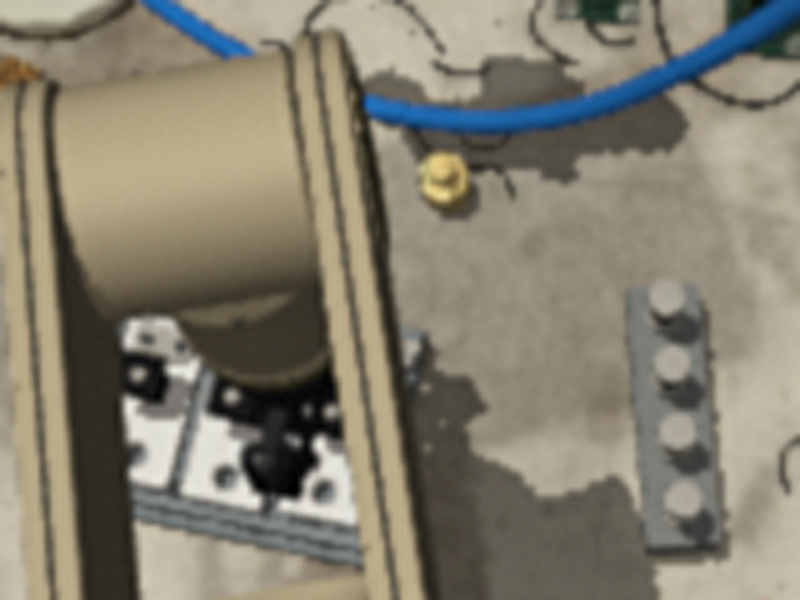

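```bash
python3 - <<'E'
from h import *
p=cv2.imread("pics/top0.png").astype(int);d=np.load("pics/top0.npy");P=cloud("top",d)
m=(p[...,0]>140)&(p[...,0]-p[...,2]>80)
Q=P[m]; Q=Q[~np.isnan(Q[:,0])]
for y in range(-200,500,40):
    q=Q[(abs(Q[:,1]-y)<20)]
    if len(q): print(y,len(q),np.median(q,0).round(0),q[:,0].min().round(0),q[:,2].min().round(0))
g=(P[...,2]>100)&(P[...,0]>350)&(P[...,0]<760)&(abs(P[...,1])<500)
q=P[g];print(len(q)); 
for x in range(350,760,40):
    k=q[abs(q[:,0]-x)<20]
    if len(k): print(x,len(k),np.percentile(k[:,1],[0,50,100]).round(0),np.percentile(k[:,2],[0,50,100]).round(0))
E
```

```text
-40 6 [698. -25. 301.] 697.0 288.0
0 35 [691.  -2. 267.] 686.0 244.0
40 30 [685.  42. 218.] 682.0 193.0
80 33 [684.  81. 176.] 679.0 156.0
120 38 [690. 119. 141.] 683.0 124.0
160 39 [699. 160. 112.] 692.0 99.0
200 37 [711. 199.  91.] 703.0 81.0
240 37 [725. 238.  78.] 715.0 67.0
280 38 [745. 279.  65.] 732.0 59.0
320 43 [768. 322.  59.] 753.0 53.0
360 54 [798. 363.  61.] 778.0 54.0
400 63 [830. 400.  75.] 808.0 62.0
440 1 [855. 421.  83.] 855.0 83.0
5214
670 269 [-21.  53. 144.] [115. 201. 285.]
710 1318 [-477.  -96.  366.] [100. 306. 481.]
750 3627 [-497. -197.  438.] [100. 413. 656.]
```

jog_arm:
  plan:
    - [[0,0,0],[0.003,-0.001,0.04],1]
    - [[0,0,0],[0.003,-0.001,0.07],1]
    - [[0,0,0],[0.003,-0.001,0.09],1]
    - [[0,0,0],[0.003,-0.001,0.102],1]
    - [[0,0,0],[0.003,-0.001,0.102],1]
    - [[0,0,0],[0.003,-0.001,0.102],-1]
    - [[0,0,0],[0.003,-0.001,0.102],-1]
    - [[0,0,0],[0.003,-0.001,0.102],-1]
    - [[0,0,0],[0.003,-0.001,0.102],-1]
    - [[0,0,0],[0.003,-0.001,0.102],-1]
    - [[0,0,0],[0.003,-0.001,0.102],-1]
    - [[0,0,0],[0.003,-0.001,0.102],-1]
  force: 60

```text
time: 3.7
tool_pos: [527.9, 199.9, 49.7]
tcp_rot: [179.9, -0.0, 83.1]
ft_force: [-1.4, -0.0, 6.3]
finger_gap: 26.8
```

```bash
python3 -c "
from h import *
st()"
```

```text
t3.70 [527.9 199.9  49.7] [179.9  -0.   83.1] F [-1.4 -0.   6.3] gap 26.8
```

jog_arm:
  plan:
    - [[0,0,0],[0,0,0],-1]
    - [[0,0,0],[0,0,0],-1]
    - [[0,0,0],[0,0,0],-1]
    - [[0,0,0],[0,0,0],-1]

```text
time: 4.2
tool_pos: [527.9, 199.9, 49.7]
tcp_rot: [179.9, -0.0, 83.1]
ft_force: [-1.8, -0.9, 6.5]
finger_gap: 26.7
```

```bash
python3 -c "
from h import *
p,d=snapshot('side'); st()
crop('side',p,190,180,290,255,7,'s2')
"
```

```text
t4.25 [527.9 199.9  49.7] [179.9  -0.   83.1] F [-1.1 -0.1  5.6] gap 26.8
```

View pics/s2.png

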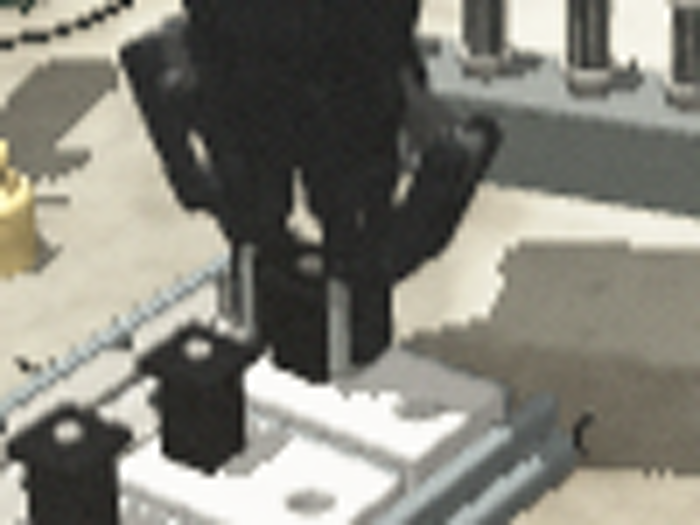

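jog_arm:
  plan:
    - [[0,0,0],[0,0,0],0.2]
    - [[0,0,0],[0,0,0],0.2]
    - [[0,0,0],[0,0,0],0.2]
    - [[0,0,0],[0,0,0.003],0.2]
    - [[0,0,0],[0,0,0.003],-1]
    - [[0,0,0],[0,0,0.003],-1]
    - [[0,0,0],[0,0,0.003],-1]
    - [[0,0,0],[0,0,0.003],-1]
    - [[0,0,0],[0,0,0.003],-1]
    - [[0,0,0],[0,0,0.003],-1]

```text
time: 5.5
tool_pos: [527.2, 199.7, 45.8]
tcp_rot: [-180.0, 0.0, 83.1]
ft_force: [0.1, 0.0, -3.6]
finger_gap: 27.0
```

```bash
python3 -c "
from h import *
p,d=snapshot('side'); st()
c=p[195:245,210:265].astype(float); c=np.clip((c/255)**.5*255,0,255).astype('uint8')
cv2.imwrite('pics/s3.png',cv2.resize(c,None,fx=12,fy=12,interpolation=cv2.INTER_LINEAR))
"
```

```text
t5.55 [527.2 199.7  45.7] [-180.     0.    83.1] F [ 0.4  0.1 -3.2] gap 26.8
```

View pics/s3.png

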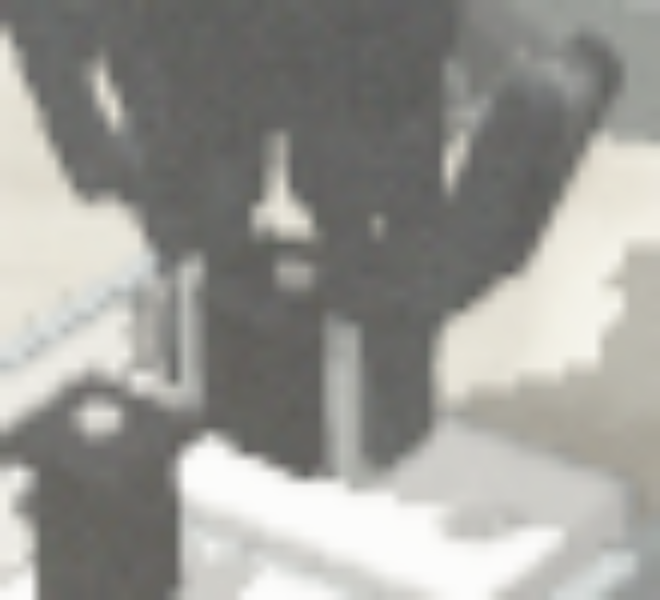

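jog_arm:
  plan:
    - [[0,0,0],[0,0,0],0]
    - [[0,0,0],[0,0,0],0]
    - [[0,0,0],[0,0,0.001],0]
    - [[0,0,0],[0,0,0.0025],0]
    - [[0,0,0],[0,0,0.0025],-1]
    - [[0,0,0],[0,0,0.0025],-1]
    - [[0,0,0],[0,0,0.0025],-1]
    - [[0,0,0],[0,0,0.0025],-1]
    - [[0,0,0],[0,0,0.0025],-1]
  force: 40

```text
time: 6.68
tool_pos: [528.1, 200.1, 44.8]
tcp_rot: [179.9, -0.0, 83.1]
ft_force: [-3.1, 0.1, 10.4]
finger_gap: 27.1
```

jog_arm:
  plan:
    - [[0,0,0],[0,0,0],-0.1]
    - [[0,0,0],[0,0,0],-0.1]
    - [[0,0,0],[0,0,-0.004],-0.1]
    - [[0,0,0],[0,0,-0.005],-0.1]
    - [[0,0,0],[0,0,-0.005],-1]
    - [[0,0,0],[0,0,-0.005],-1]
    - [[0,0,0],[0,0,-0.005],-1]
    - [[0,0,0],[0,0,-0.005],-1]
    - [[0,0,0],[0,0,-0.005],-1]
  force: 100

```text
time: 7.8
tool_pos: [527.4, 199.7, 48.7]
tcp_rot: [180.0, 0.0, 83.1]
ft_force: [-2.5, -1.0, 4.3]
finger_gap: 26.0
```

```bash
python3 -c "
from h import *
st()
# tilt about tongue tip: rack yaw -7; handle->tip: +57 along x, tip bottom z=12
s=sense(); yaw=np.radians(-7); ux=np.array([np.cos(yaw),np.sin(yaw),0]); uy=np.array([-np.sin(yaw),np.cos(yaw),0])
p=s['tool_pos']; tip=p+57*ux; tip[2]=12
R0=Ro.from_euler('xyz',s['tcp_rot'],degrees=True)
for a,dx in [(4,0),(8,0),(12,0),(12,10),(12,20),(12,28)]:
    R=Ro.from_rotvec(np.radians(a)*uy)  # check sign: -x end up
    q=tip+R.apply(p-tip)-dx*ux
    print(a,dx,q.round(1),'turn',np.degrees((R0.inv()*R*R0).as_rotvec()).round(2),'shift',(R0.inv().apply(q-p)/1000).round(4))
"
```

```text
t7.80 [527.4 199.7  48.7] [180.    0.   83.1] F [-2.5 -1.   4.3] gap 26.0
4 0 [530.1 199.4  52.6] turn [ 4.    0.01 -0.  ] shift [-0.      0.0027 -0.0039]
8 0 [533.  199.   56.2] turn [ 8.    0.01 -0.  ] shift [-0.      0.0057 -0.0076]
12 0 [536.2 198.6  59.7] turn [12.    0.02 -0.  ] shift [-0.      0.0089 -0.011 ]
12 10 [526.3 199.8  59.7] turn [12.    0.02 -0.  ] shift [ 0.     -0.0011 -0.011 ]
12 20 [516.3 201.1  59.7] turn [12.    0.02 -0.  ] shift [ 0.     -0.0111 -0.011 ]
12 28 [508.4 202.   59.7] turn [12.    0.02 -0.  ] shift [ 0.     -0.0191 -0.011 ]
```

jog_arm:
  plan:
    - [[4,0,0],[0,0.002,-0.004],-1]
    - [[8,0,0],[0,0.0035,-0.008],-1]
    - [[10,0,0],[0,0.0045,-0.01],-1]
    - [[12,0,0],[0,0.004,-0.0115],-1]
    - [[12,0,0],[0,0.001,-0.0115],-1]
    - [[12,0,0],[0,0.001,-0.0115],-1]

```text
time: 8.55
tool_pos: [528.0, 199.6, 59.5]
tcp_rot: [-168.0, 0.0, 83.1]
ft_force: [1.2, -0.7, -1.6]
finger_gap: 26.2
```

```bash
python3 -c "
from h import *
p,d=snapshot('side'); st()
crop('side',p,190,180,290,255,7,'s4')
"
```

```text
t8.60 [527.9 199.6  59.6] [-168.     0.    83.1] F [ 0.5 -0.6 -1.8] gap 26.3
```

View pics/s4.png

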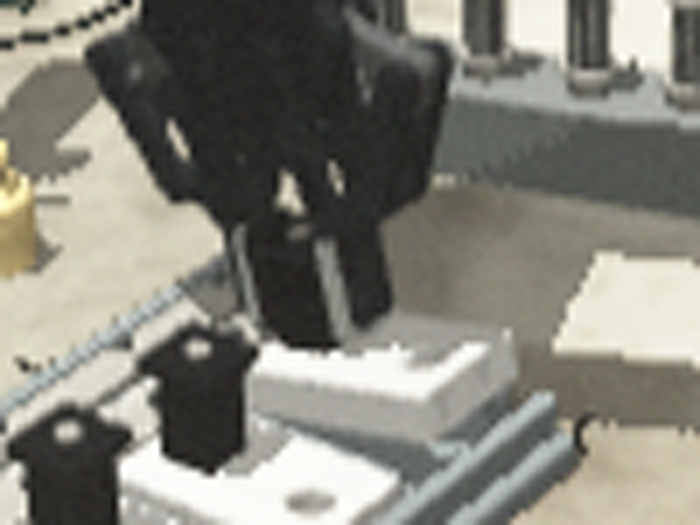

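jog_arm:
  plan:
    - [[0,0,0],[0,-0.006,0.0013],-1]
    - [[0,0,0],[0,-0.013,0.0027],-1]
    - [[0,0,0],[0,-0.02,0.004],-1]
    - [[0,0,0],[0,-0.0265,0.0055],-1]
    - [[0,0,0],[0,-0.0265,0.0055],-1]
    - [[0,0,0],[0,-0.03,-0.012],-1]
    - [[-6,0,0],[0,-0.035,-0.035],-1]
    - [[-12,0,0],[0,-0.044,-0.078],-1]
    - [[-12,0,0],[0,-0.044,-0.078],-1]
    - [[-12,0,0],[0,-0.044,-0.078],-1]

```text
time: 9.85
tool_pos: [501.9, 202.9, 146.1]
tcp_rot: [180.0, -0.0, 83.1]
ft_force: [-0.8, -0.6, -3.0]
finger_gap: 26.5
```

```bash
python3 -c "
from h import *
p,d=snapshot('side'); st()
crop('side',p,170,150,310,255,5,'s5')
go((488,-272+49,145),99.5)
"
```

```text
t9.90 [501.4 202.6 144.8] [-179.9    0.    83.1] F [-0.6  0.2 -3.2] gap 26.4
turn [-0.1, 0.0, -16.4] shift [-0.4241, 0.0381, -0.0001]
```

View pics/s5.png

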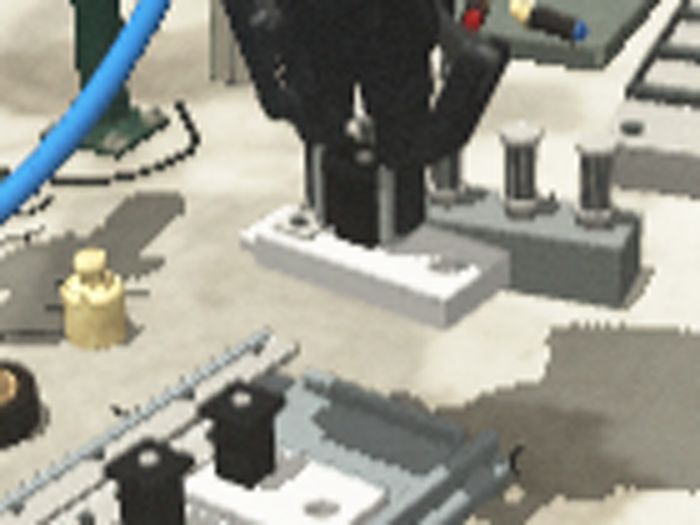

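```bash
python3 - <<'E'
from h import *
p=cv2.imread("pics/side0.png")
x0,y0,k=292,143,12
im=cv2.resize(p[y0:y0+48,x0:x0+66],None,fx=k,fy=k,interpolation=cv2.INTER_LINEAR)
cv2.imwrite("pics/sb.png",im)
# predicted
yaw=np.radians(9.5);ux=np.array([np.cos(yaw),np.sin(yaw)]);uy=np.array([-np.sin(yaw),np.cos(yaw)])
o=np.array([456.6,-276.6])+34*ux
def pr(x,y,z): 
    w=o+x*ux+y*uy; q=proj("side",[*w,z]); return ((q-[x0,y0])*k+k/2).round(0)
print(o)
for a in [(-34,-60,30),(-34,0,30),(-34,60,30),(0,122,74),(-70,150,30),(70,150,30),(-70,-94,30)]: print(a,pr(*a))
E
```

```text
[ 490.13371045 -270.9883814 ]
(-34, -60, 30) [569. 142.]
(-34, 0, 30) [527. 231.]
(-34, 60, 30) [483. 328.]
(0, 122, 74) [298. 242.]
(-70, 150, 30) [567. 509.]
(70, 150, 30) [-35. 424.]
(-70, -94, 30) [729. 110.]
```

View pics/sb.png

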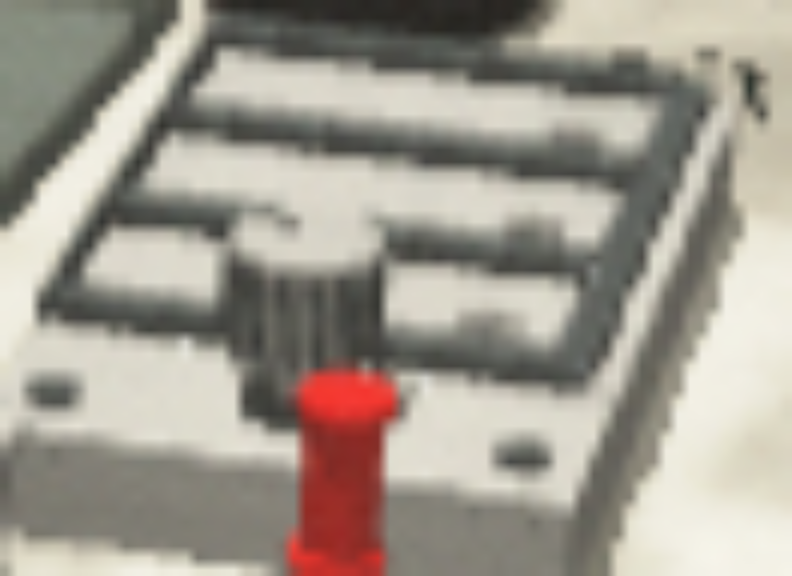

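```bash
python3 -c "
from h import *
go((507.3,-328.9,145),99.5)
"
```

```text
turn [-0.1, 0.0, -16.4] shift [-0.5269, 0.0701, -0.0001]
```

jog_arm:
  plan:
    - [[0,0,-2],[-0.04,0.005,0],-1]
    - [[0,0,-4],[-0.1,0.013,0],-1]
    - [[0,0,-6],[-0.16,0.021,0],-1]
    - [[0,0,-8],[-0.22,0.029,0],-1]
    - [[0,0,-10],[-0.28,0.037,0],-1]
    - [[0,0,-12],[-0.34,0.045,0],-1]
    - [[0,0,-14],[-0.4,0.053,0],-1]
    - [[0,0,-16.4],[-0.46,0.061,0],-1]
    - [[0,0,-16.4],[-0.5,0.067,0],-1]
    - [[0,0,-16.4],[-0.527,0.07,0],-1]
    - [[0,0,-16.4],[-0.527,0.07,0],-1]
    - [[0,0,-16.4],[-0.527,0.07,0],-1]

```text
time: 11.4
tool_pos: [507.0, -328.1, 143.5]
tcp_rot: [-179.9, -0.2, 99.4]
ft_force: [0.3, 0.7, -2.7]
finger_gap: 25.9
```

```bash
python3 -c "
from h import *
p,d=snapshot('side'); st()
crop('side',p,270,90,410,195,5,'s6')
go((507.3,-328.9,80),99.5)
"
```

```text
t11.45 [ 507.3 -327.7  143.9] [-1.799e+02 -1.000e-01  9.950e+01] F [ 0.1 -0.5 -2.8] gap 26.2
turn [-0.1, -0.1, -0.0] shift [-0.0013, -0.0001, 0.0639]
```

View pics/s6.png

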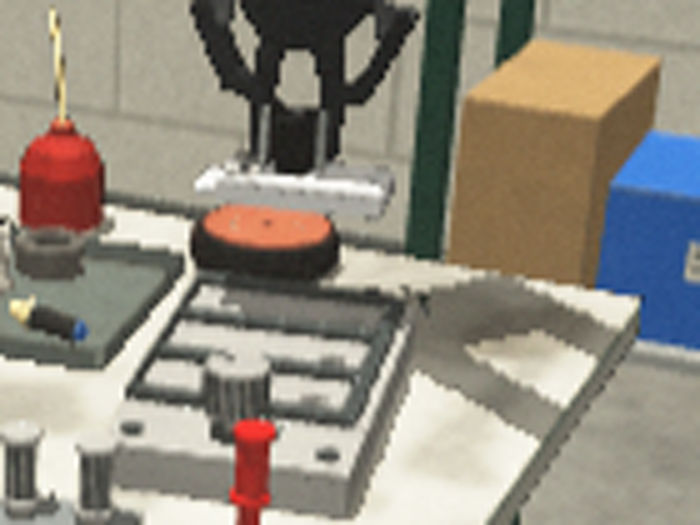

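jog_arm:
  plan:
    - [[0,0,0],[-0.001,0,0.03],-1]
    - [[0,0,0],[-0.001,0,0.055],-1]
    - [[0,0,0],[-0.001,0,0.062],-1]
    - [[0,0,0],[-0.001,0,0.062],-1]

```text
time: 11.95
tool_pos: [507.8, -329.0, 83.2]
tcp_rot: [-180.0, -0.0, 99.5]
ft_force: [-0.2, -0.3, -2.6]
finger_gap: 26.5
```

```bash
python3 -c "
from h import *
p,d=snapshot('side'); st()
c=p[125:190,290:365];cv2.imwrite('pics/s7.png',cv2.resize(c,None,fx=10,fy=10))
p,d=snapshot('top');c=p[190:260,320:410];cv2.imwrite('pics/t7.png',cv2.resize(c,None,fx=8,fy=8))
go((507.3,-328.9,70),99.5)
"
```

```text
t12.00 [ 508.4 -329.6   84.2] [180.    0.   99.5] F [ 0.7 -0.2 -1.8] gap 26.0
turn [0.1, 0.1, 0.0] shift [0.0013, -0.0012, 0.0147]
```

View pics/s7.png

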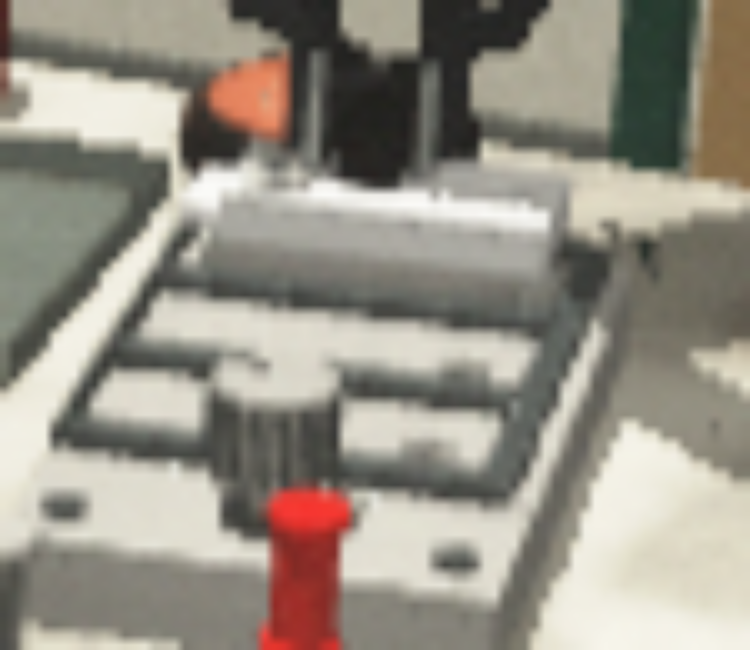

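View pics/t7.png

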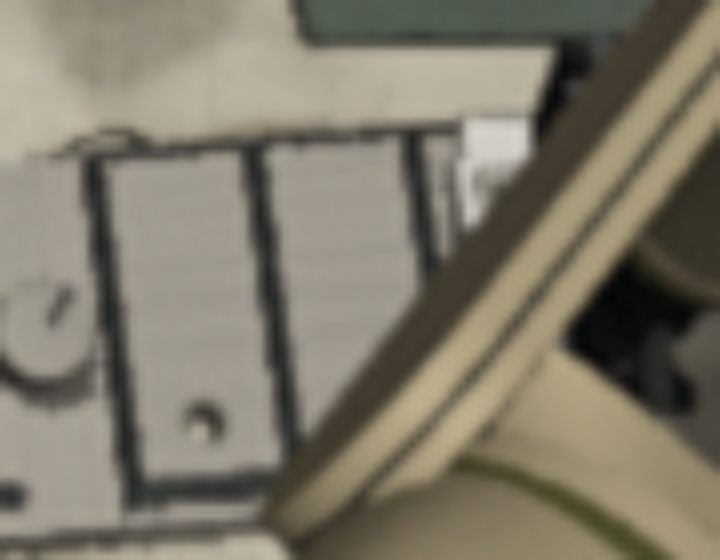

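jog_arm:
  plan:
    - [[0,0,0],[0.001,-0.001,0.007],-1]
    - [[0,0,0],[0.001,-0.001,0.012],-1]
    - [[0,0,0],[0.001,-0.001,0.014],-1]
    - [[0,0,0],[0.001,-0.001,0.015],-1]
    - [[0,0,0],[0.001,-0.001,0.015],-1]

```text
time: 12.68
tool_pos: [506.7, -328.9, 68.3]
tcp_rot: [-180.0, -0.0, 99.5]
ft_force: [0.2, -1.0, -3.0]
finger_gap: 26.1
```

```bash
python3 -c "
from h import *
st();go((507.3,-328.9,66.7),99.5)
"
```

```text
t12.68 [ 506.7 -328.9   68.3] [-180.    -0.    99.5] F [ 0.2 -1.  -3. ] gap 26.1
turn [-0.0, -0.0, -0.0] shift [-0.0001, 0.0006, 0.0016]
```

jog_arm:
  plan:
    - [[0,0,0],[0,0.0005,0.001],-1]
    - [[0,0,0],[0,0.0005,0.002],-1]
    - [[0,0,0],[0,0.0005,0.002],-1]

```text
time: 13.05
tool_pos: [507.4, -328.9, 66.8]
tcp_rot: [180.0, 0.0, 99.5]
ft_force: [-1.0, 1.7, 1.0]
finger_gap: 25.7
```

jog_arm:
  plan:
    - [[0,0,0],[0,0,0.0005],-1]
    - [[0,0,0],[0,0,0.0005],0.3]
    - [[0,0,0],[0,0,0.0005],0.3]
    - [[0,0,0],[0,0,0.0005],0.3]
    - [[0,0,0],[0,0,0.0005],0.3]
    - [[0,0,0],[0,0,0.0005],0.3]
    - [[0,0,0],[0,0,-0.03],0.5]
    - [[0,0,0],[0,0,-0.08],1]
    - [[0,0,0],[0,0,-0.14],1]
    - [[0,0,0],[0,0,-0.14],1]

```text
time: 14.3
tool_pos: [510.2, -331.1, 213.8]
tcp_rot: [179.5, 0.5, 99.5]
ft_force: [1.2, -0.3, -1.0]
finger_gap: 85.3
```

```bash
python3 -c "
from h import *
st();go((570,-100,220),99.5)
"
```

```text
t14.30 [ 510.2 -331.1  213.8] [179.5   0.5  99.5] F [ 1.2 -0.3 -1. ] gap 85.3
turn [0.5, 0.5, -0.0] shift [0.218, 0.0971, -0.0074]
```

```bash
python3 -c "
from h import *
go((490.5,-9,220),9)
"
```

```text
turn [0.8, 0.0, 90.5] shift [0.3209, 0.0337, -0.0088]
```

jog_arm:
  plan:
    - [[0,0,10],[0.05,0.005,0],1]
    - [[0,0,20],[0.1,0.01,0],1]
    - [[0,0,30],[0.15,0.015,0],1]
    - [[0,0,40],[0.2,0.02,0],1]
    - [[0,0,50],[0.25,0.026,0],1]
    - [[0,0,60],[0.3,0.033,0],1]
    - [[0,0,70],[0.321,0.034,0],1]
    - [[0,0,80],[0.321,0.034,0],1]
    - [[0,0,90.5],[0.321,0.034,0],1]
    - [[0,0,90.5],[0.321,0.034,0],1]
    - [[0,0,90.5],[0.321,0.034,0],1]

```text
time: 15.68
tool_pos: [487.7, -6.7, 205.9]
tcp_rot: [-180.0, 0.0, 9.2]
ft_force: [-0.5, 0.8, 0.3]
finger_gap: 85.5
```

```bash
cat >> h.py <<'E'
def grid(p,x0,y0,w,h,k,name):
    cv2.imwrite(f"pics/{name}.png",cv2.resize(p[y0:y0+h,x0:x0+w],None,fx=k,fy=k,interpolation=cv2.INTER_LINEAR))
E
python3 -c "
from h import *
st()
p,d=snapshot('top');grid(p,308,198,96,64,8,'t8');cv2.imwrite('pics/t8f.png',p)
p,d=snapshot('side');grid(p,292,125,76,60,10,'s8');cv2.imwrite('pics/s8f.png',p)
st()
"
```

```text
t15.68 [487.7  -6.7 205.9] [-180.     0.     9.2] F [-0.5  0.8  0.3] gap 85.5
t15.78 [487.8  -6.7 206.2] [-180.     0.     9.1] F [-0.2 -0.5 -0.1] gap 85.2
```

View pics/t8.png

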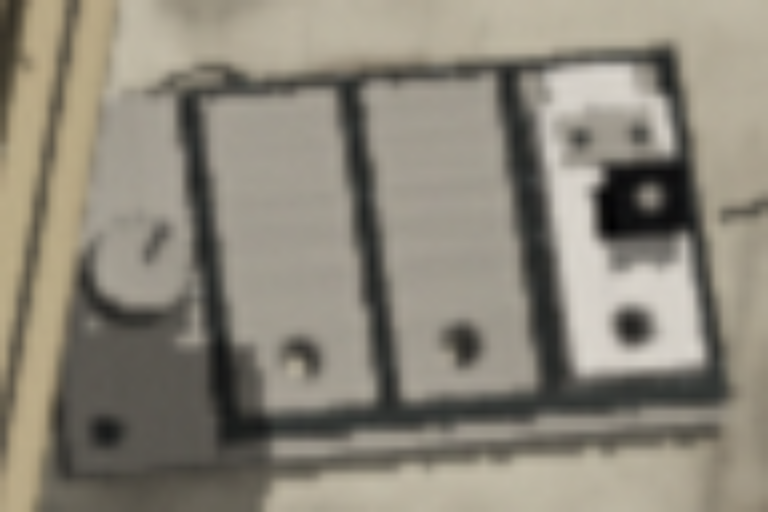

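View pics/s8.png

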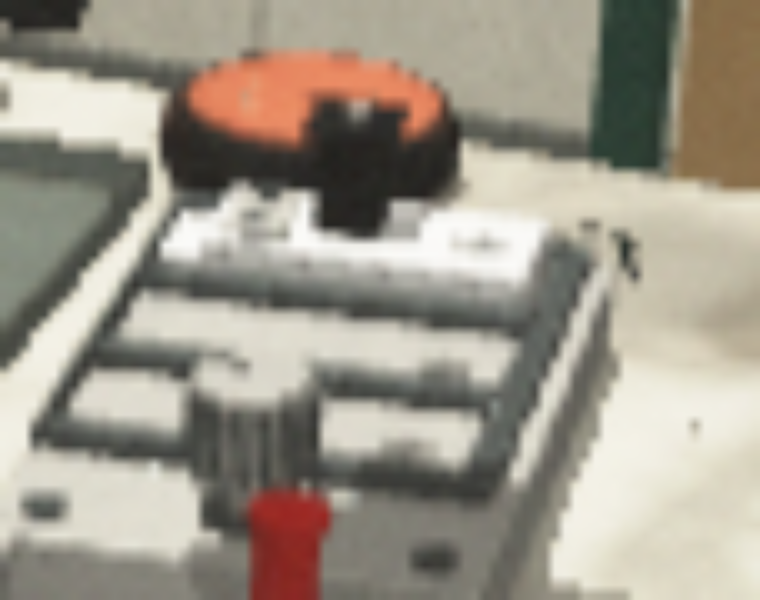

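View pics/t8f.png

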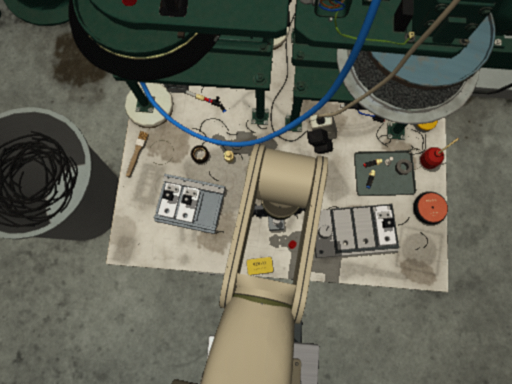

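```bash
python3 -c "
from h import *
print(ray('top',386.5,238.1,46),ray('top',385.25,238.6,30), ray('top',308+646/8,198+194/8,84))
print(ray('side',292+473/10,125+237/10,46),ray('side',292+355/10,125+103/10,84))
go((490.2,-9,150),9)
"
```

```text
[ 466.49485827 -334.84328845   46.        ] [ 466.91752431 -335.87851565   30.        ] [ 507.19095421 -329.41217566   84.        ]
[ 468.72391942 -341.97605262   46.        ] [ 508.743121   -339.00015297   84.        ]
turn [-0.0, 0.0, 0.1] shift [0.002, 0.0026, 0.0562]
```

jog_arm:
  plan:
    - [[0,0,0],[0.001,0.0025,0.05],1]
    - [[0,0,0],[0.001,0.0025,0.09],1]
    - [[0,0,0],[0.001,0.0025,0.12],1]
    - [[0,0,0],[0.001,0.0025,0.138],1]
    - [[0,0,0],[0.001,0.0025,0.14],1]
    - [[0,0,0],[0.001,0.0025,0.14],1]

```text
time: 16.52
tool_pos: [490.1, -9.0, 67.5]
tcp_rot: [180.0, -0.1, 9.0]
ft_force: [0.3, -0.0, 0.7]
finger_gap: 85.4
```

```bash
python3 -c "
from h import *
st()
p,d=snapshot('side');grid(p,235,145,90,70,8,'s9')
go((489.7,-9,65),9)
"
```

```text
t16.52 [490.1  -9.   67.5] [ 1.8e+02 -1.0e-01  9.0e+00] F [ 0.3 -0.   0.7] gap 85.4
turn [0.0, -0.1, -0.0] shift [-0.0007, -0.0002, 0.0028]
```

View pics/s9.png

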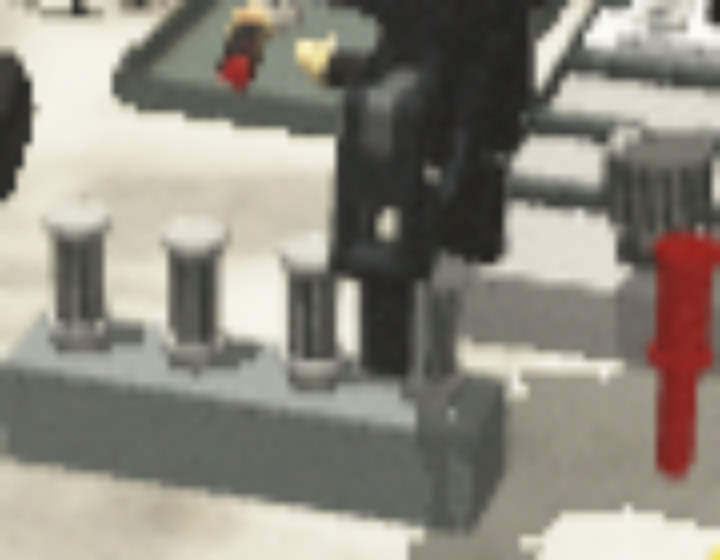

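jog_arm:
  plan:
    - [[0,0,0],[0,0,0.0025],0]
    - [[0,0,0],[0,0,0.0025],-0.3]
    - [[0,0,0],[0,0,0.0025],-1]
    - [[0,0,0],[0,0,0.0025],-1]
    - [[0,0,0],[0,0,0.0025],-1]
    - [[0,0,0],[0,0,0.0025],-1]
    - [[0,0,0],[0,0,0.0025],-1]
    - [[0,0,0],[0,0,0.0025],-1]
  force: 60

```text
time: 17.58
tool_pos: [489.5, -9.0, 64.1]
tcp_rot: [180.0, -0.0, 9.0]
ft_force: [0.2, 1.2, 4.7]
finger_gap: 18.9
```

```bash
python3 -c "
from h import *
st()
p,d=snapshot('side');grid(p,235,145,90,70,8,'s10')
"
```

```text
t17.57 [489.5  -9.   64.1] [180.  -0.   9.] F [0.2 1.2 4.7] gap 18.9
```

View pics/s10.png

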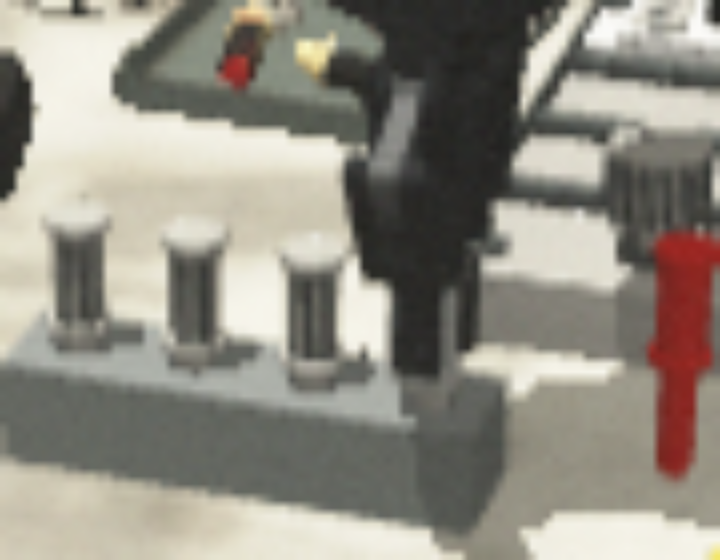

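jog_arm:
  plan:
    - [[0,0,0],[0,0,0],-1]
    - [[0,0,0],[0,0,0],-1]
    - [[0,0,0],[0,0,0],-1]

```text
time: 18.0
tool_pos: [489.5, -9.0, 64.1]
tcp_rot: [180.0, -0.0, 9.0]
ft_force: [-0.3, -0.7, 5.5]
finger_gap: 18.9
```

jog_arm:
  plan:
    - [[0,0,0],[0,0,0],-0.2]
    - [[0,0,0],[0,0,0],-0.2]
    - [[0,0,0],[0,0,0.002],-0.2]
    - [[0,0,0],[0,0,0.003],-0.2]
    - [[0,0,0],[0,0,0.003],-1]
    - [[0,0,0],[0,0,0.003],-1]
    - [[0,0,0],[0,0,0.003],-1]
    - [[0,0,0],[0,0,0.003],-1]
    - [[0,0,0],[0,0,0.003],-1]

```text
time: 19.12
tool_pos: [489.2, -8.9, 60.9]
tcp_rot: [-180.0, 0.0, 9.0]
ft_force: [-0.5, 0.3, 0.4]
finger_gap: 18.8
```

jog_arm:
  plan:
    - [[0,0,0],[0,0,0],-1]
    - [[0,0,0],[0,0,0],-1]
    - [[0,0,0],[0,0,-0.01],-1]
    - [[0,0,0],[0,0,-0.03],-1]
    - [[0,0,0],[0,0,-0.06],-1]
    - [[0,0,0],[0,0,-0.09],-1]
    - [[0,0,0],[0,0,-0.1],-1]
    - [[0,0,0],[0,0,-0.1],-1]
  force: 100

```text
time: 20.12
tool_pos: [489.7, -9.0, 161.4]
tcp_rot: [180.0, -0.1, 9.0]
ft_force: [0.9, 0.1, -1.1]
finger_gap: 17.7
```

```bash
python3 -c "
from h import *
st()
p,d=snapshot('side');grid(p,235,115,90,75,8,'s11')
go((466.3,-335.4,150),9.5)
"
```

```text
t20.12 [489.7  -9.  161.4] [ 1.8e+02 -1.0e-01  9.0e+00] F [ 0.9  0.1 -1.1] gap 17.7
turn [-0.0, 0.0, -0.5] shift [-0.0734, 0.3189, 0.0103]
```

View pics/s11.png

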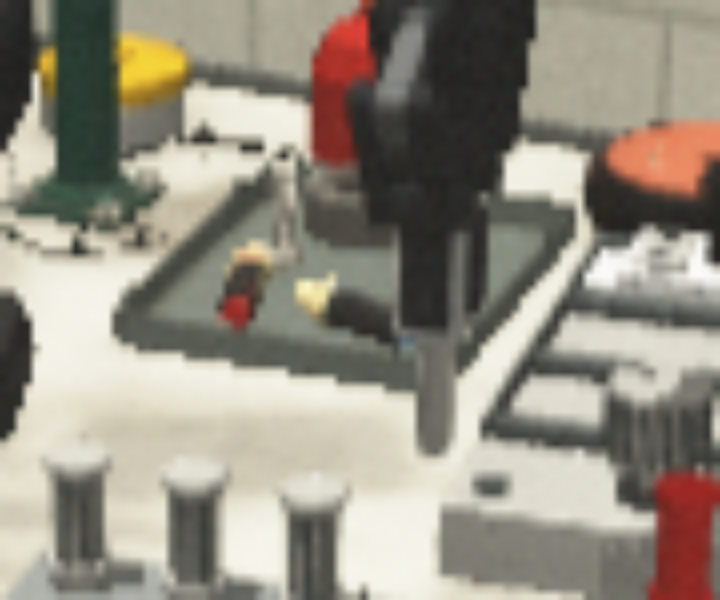

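```bash
python3 -c "
from h import *
for z in (101,120,140): 
  q=proj('side',(489.7,-9,z)); print(z,q, (q-[235,115])*8+4)
p,d=snapshot('side'); r=p[160:170,275:305].mean(2); print(r.round(0).astype(int)[::2])
"
```

```text
101 [288.49099581 171.74153873] [431.92796646 457.93230988]
120 [288.69280883 164.81827291] [433.54247067 402.54618326]
140 [288.90845121 157.42058635] [435.2676097  343.36469076]
[[ 87  90  87  89  85  85  86  87  89  83  91  85 162  99 105 108 104  71
   81 218 237 237 237 237 163  72  64  69  75  78]
 [220 218  89  93  89  87  84  84  87  87  85  90 165  98 105 110 105 178
  234 234 233 235 234 129  58  88 191 186 182 186]
 [237 236 235 235 233 233 235 232 208 204 204 199 120  98 105 111 107 229
  230 231 230 216 101  53 148 219 215 215 216 217]
 [218 217 219 219 217 221 222 222 226 226 227 228 139  99 103 104 104 234
  235 235 199  98  76  99 168 182 198 197 216 216]
 [205 204 203 204 205 204 207 209 210 215 222 229 142  98 105 110 102 236
  237 237  65  67  74  69  81  82  91  87  98 103]]
```

jog_arm:
  plan:
    - [[0,0,0],[-0.01,0.04,0],-1]
    - [[0,0,0],[-0.023,0.1,0],-1]
    - [[0,0,-0.5],[-0.037,0.16,0],-1]
    - [[0,0,-0.5],[-0.05,0.22,0],-1]
    - [[0,0,-0.5],[-0.064,0.28,0],-1]
    - [[0,0,-0.5],[-0.073,0.319,0],-1]
    - [[0,0,-0.5],[-0.073,0.319,0.01],-1]
    - [[0,0,-0.5],[-0.073,0.319,0.04],-1]
    - [[0,0,-0.5],[-0.073,0.319,0.04],-1]
    - [[0,0,-0.5],[-0.073,0.319,0.04],-1]

```text
time: 21.48
tool_pos: [467.0, -334.4, 120.7]
tcp_rot: [-179.9, 0.0, 9.5]
ft_force: [-1.4, 0.6, -0.1]
finger_gap: 17.5
```

```bash
python3 -c "
from h import *
st()
p,d=snapshot('side');grid(p,292,110,76,65,10,'s12')
go((466.4,-335.5,112),9.5)
"
```

```text
t21.48 [ 467.  -334.4  120.7] [-179.9    0.     9.5] F [-1.4  0.6 -0.1] gap 17.5
turn [0.0, -0.0, 0.0] shift [-0.0011, 0.0003, 0.0096]
```

View pics/s12.png

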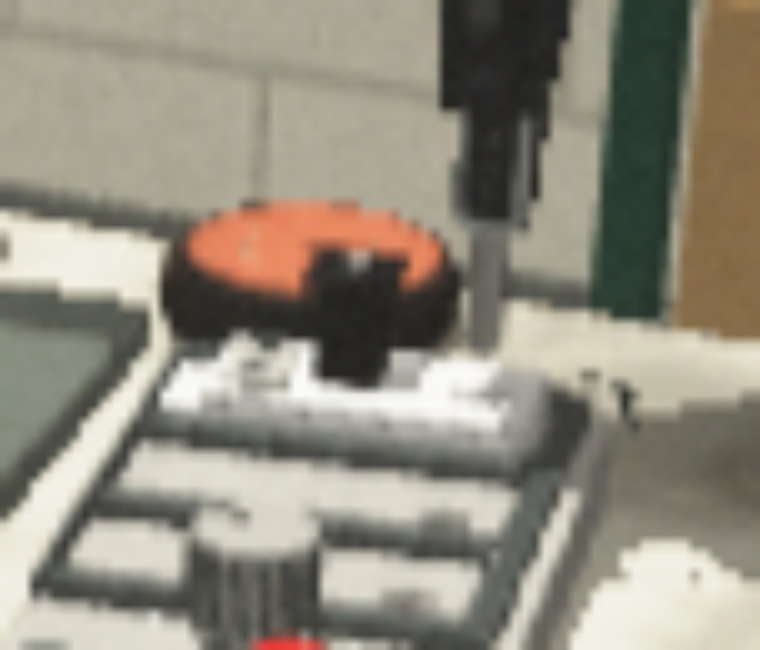

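jog_arm:
  plan:
    - [[0,0,0],[-0.001,0,0.005],-1]
    - [[0,0,0],[-0.001,0,0.009],-1]
    - [[0,0,0],[-0.001,0,0.009],-1]
    - [[0,0,0],[-0.001,0,0.009],-1]

```text
time: 22.02
tool_pos: [466.0, -335.6, 112.0]
tcp_rot: [180.0, -0.0, 9.5]
ft_force: [0.5, -0.9, -0.2]
finger_gap: 17.6
```

```bash
python3 -c "
from h import *
st();go((466.4,-335.5,100),9.5)
"
```

```text
t22.02 [ 466.  -335.6  112. ] [180.   -0.    9.5] F [ 0.5 -0.9 -0.2] gap 17.6
turn [0.0, -0.0, -0.0] shift [0.0004, -0.0, 0.012]
```

jog_arm:
  plan:
    - [[0,0,0],[0.0004,0,0.004],-1]
    - [[0,0,0],[0.0004,0,0.008],-1]
    - [[0,0,0],[0.0004,0,0.01],-1]
    - [[0,0,0],[0.0004,0,0.012],-1]

```text
time: 22.52
tool_pos: [466.3, -335.5, 99.6]
tcp_rot: [-180.0, 0.0, 9.5]
ft_force: [-0.5, 0.1, 0.2]
finger_gap: 17.5
```

jog_arm:
  plan:
    - [[0,0,0],[0,0,0.004],-1]
    - [[0,0,0],[0,0,0.008],-1]
    - [[0,0,0],[0,0,0.012],-1]
    - [[0,0,0],[0,0,0.016],-1]

```text
time: 23.02
tool_pos: [466.3, -335.5, 83.5]
tcp_rot: [-180.0, 0.0, 9.5]
ft_force: [-0.8, 0.2, -0.6]
finger_gap: 17.6
```

Free through both holes. Continue to home (TCP about 65).

jog_arm:
  plan:
    - [[0,0,0],[0,0,0.006],-1]
    - [[0,0,0],[0,0,0.012],-1]
    - [[0,0,0],[0,0,0.015],-1]
    - [[0,0,0],[0,0,0.017],-1]
    - [[0,0,0],[0,0,0.0185],-1]
    - [[0,0,0],[0,0,0.0195],-1]

```text
time: 23.78
tool_pos: [466.5, -335.6, 64.8]
tcp_rot: [180.0, -0.0, 9.5]
ft_force: [-3.0, 2.9, 7.7]
finger_gap: 17.8
```

jog_arm:
  plan:
    - [[0,0,0],[0,0,0.001],-1]
    - [[0,0,0],[0,0,0.001],-1]
    - [[0,0,0],[0,0,0],-0.2]
    - [[0,0,0],[0,0,0],-0.2]
    - [[0,0,0],[0,0,0],-0.2]
    - [[0,0,0],[0,0,0],-0.2]
    - [[0,0,0],[0,0,-0.03],-0.2]
    - [[0,0,0],[0,0,-0.08],0.5]
    - [[0,0,0],[0,0,-0.15],1]
    - [[0,0,0],[0,0,-0.15],1]

```text
time: 25.02
tool_pos: [468.8, -337.6, 220.9]
tcp_rot: [179.5, -0.4, 9.5]
ft_force: [0.6, -0.3, 0.3]
finger_gap: 85.1
```

```bash
python3 -c "
from h import *
st()
go((532.9,260,190),83)
"
```

```text
t25.02 [ 468.8 -337.6  220.9] [179.5  -0.4   9.5] F [ 0.6 -0.3  0.3] gap 85.1
turn [0.6, -0.0, -73.5] shift [0.1615, -0.5791, 0.0274]
```

jog_arm:
  plan:
    - [[0,0,-8],[0.01,-0.04,0],1]
    - [[0,0,-16],[0.025,-0.1,0],1]
    - [[0,0,-24],[0.04,-0.16,0],1]
    - [[0,0,-32],[0.055,-0.22,0],1]
    - [[0,0,-40],[0.07,-0.28,0],1]
    - [[0,0,-48],[0.085,-0.34,0],1]
    - [[0,0,-56],[0.1,-0.38,0],1]
    - [[0,0,-64],[0.1,-0.4,0],1]
    - [[0,0,-73.5],[0.1,-0.4,0],1]
    - [[0,0,-73.5],[0.1,-0.4,0],1]
    - [[0,0,-73.5],[0.1,-0.4,0],1]

```text
time: 26.4
tool_pos: [498.9, 75.2, 213.8]
tcp_rot: [-180.0, 0.0, 82.7]
ft_force: [0.3, -0.3, 1.3]
finger_gap: 85.4
```

```bash
python3 -c "
from h import *
st()
p,d=snapshot('top');grid(p,308,198,96,64,8,'t13');cv2.imwrite('pics/t13f.png',p)
p,d=snapshot('side');grid(p,292,125,76,60,10,'s13');cv2.imwrite('pics/s13f.png',p)
go((532.9,260,160),83)
"
```

```text
t26.40 [498.9  75.2 213.8] [-180.     0.    82.7] F [ 0.3 -0.3  1.3] gap 85.4
turn [-0.0, 0.0, -0.2] shift [0.1877, 0.0104, 0.0541]
```

View pics/t13.png

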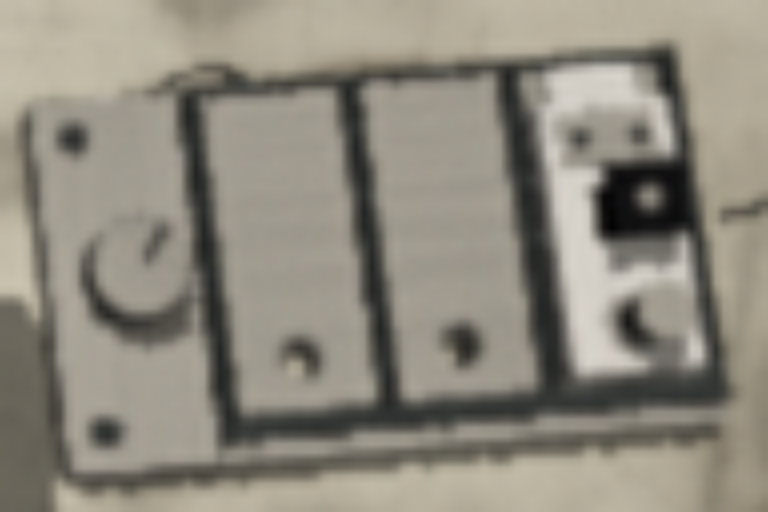

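View pics/s13.png

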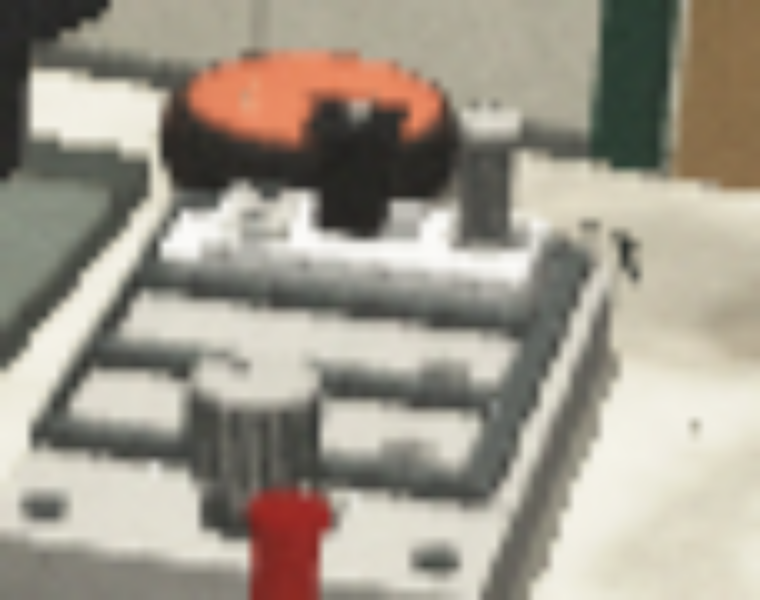

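View pics/s13f.png

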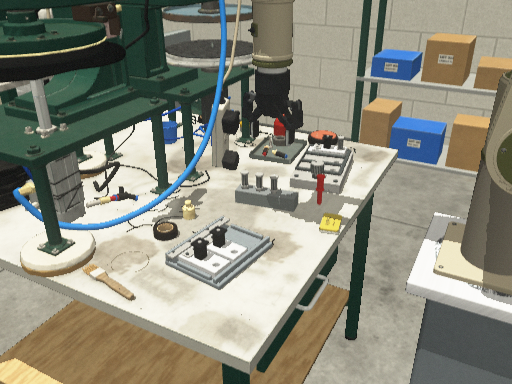

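View pics/t13f.png

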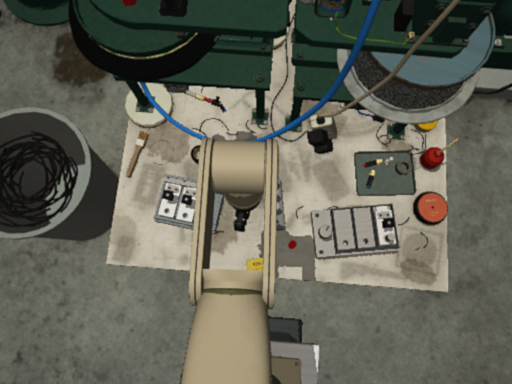

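jog_arm:
  plan:
    - [[0,0,0],[0.05,0.003,0],1]
    - [[0,0,0],[0.11,0.006,0.01],1]
    - [[0,0,0],[0.17,0.009,0.03],1]
    - [[0,0,0],[0.188,0.0104,0.05],1]
    - [[0,0,0],[0.188,0.0104,0.06],1]
    - [[0,0,0],[0.188,0.0104,0.06],1]

```text
time: 27.25
tool_pos: [531.9, 259.6, 153.4]
tcp_rot: [-179.9, 0.1, 82.9]
ft_force: [-0.2, -0.0, 0.4]
finger_gap: 85.6
```

```bash
python3 -c "
from h import *
st()
go((533,260.2,49.5),83)
"
```

```text
t27.25 [531.9 259.6 153.4] [-1.799e+02  1.000e-01  8.290e+01] F [-0.2 -0.   0.4] gap 85.6
turn [-0.1, 0.1, -0.1] shift [0.0009, 0.0013, 0.1039]
```

jog_arm:
  plan:
    - [[0,0,0],[0,0.001,0.04],1]
    - [[0,0,0],[0,0.001,0.075],1]
    - [[0,0,0],[0,0.001,0.095],1]
    - [[0,0,0],[0,0.001,0.104],0.5]
    - [[0,0,0],[0,0.001,0.104],0]
    - [[0,0,0],[0,0.001,0.104],-1]
    - [[0,0,0],[0,0.001,0.104],-1]
    - [[0,0,0],[0,0.001,0.104],-1]
    - [[0,0,0],[0,0.001,0.104],-1]
    - [[0,0,0],[0,0.001,0.104],-1]
    - [[0,0,0],[0,0.001,0.104],-1]
    - [[0,0,0],[0,0.001,0.104],-1]
  force: 100

```text
time: 28.75
tool_pos: [534.7, 261.2, 52.2]
tcp_rot: [179.8, -0.1, 83.0]
ft_force: [-1.0, -0.1, 5.4]
finger_gap: 26.0
```

jog_arm:
  plan:
    - [[4,0,0],[0,0.002,-0.004],-1]
    - [[8,0,0],[0,0.004,-0.008],-1]
    - [[10,0,0],[0,0.005,-0.01],-1]
    - [[12,0,0],[0,0.0045,-0.0115],-1]
    - [[12,0,0],[0,0.0015,-0.0115],-1]
    - [[12,0,0],[0,0.0015,-0.0115],-1]

```text
time: 29.5
tool_pos: [535.5, 260.7, 62.4]
tcp_rot: [-168.1, -0.0, 83.0]
ft_force: [1.8, -0.1, 1.0]
finger_gap: 26.1
```

```bash
python3 -c "
from h import *
p,d=snapshot('side'); st()
crop('side',p,170,180,270,255,7,'s14')
"
```

```text
t29.55 [535.4 260.7  62.5] [-168.1   -0.    83. ] F [ 2.9 -1.3  3.5] gap 25.7
```

View pics/s14.png

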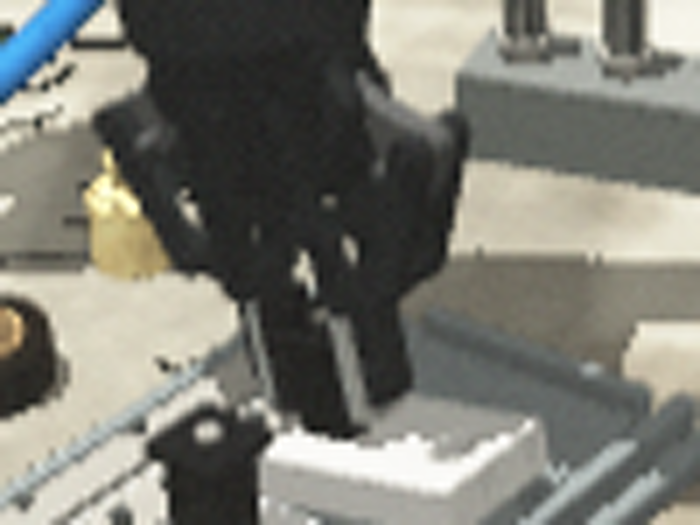

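Tilted, hole end clear of the lip, forces small. Draw and lift.

jog_arm:
  plan:
    - [[0,0,0],[0,-0.006,0.0013],-1]
    - [[0,0,0],[0,-0.013,0.0027],-1]
    - [[0,0,0],[0,-0.02,0.004],-1]
    - [[0,0,0],[0,-0.0265,0.0055],-1]
    - [[0,0,0],[0,-0.0265,0.0055],-1]
    - [[0,0,0],[0,-0.03,-0.012],-1]
    - [[-6,0,0],[0,-0.035,-0.035],-1]
    - [[-12,0,0],[0,-0.044,-0.078],-1]
    - [[-12,0,0],[0,-0.044,-0.078],-1]
    - [[-12,0,0],[0,-0.044,-0.078],-1]

```text
time: 30.8
tool_pos: [507.2, 263.6, 146.7]
tcp_rot: [-179.9, 0.0, 83.0]
ft_force: [-1.6, 0.3, -3.4]
finger_gap: 26.0
```

```bash
python3 -c "
from h import *
p,d=snapshot('side'); st()
crop('side',p,150,150,290,255,5,'s15')
q=p[200:260,170:270]
go((497.6,-269.8,150),99.5)
"
```

```text
t30.85 [507.  263.3 145.7] [-1.798e+02  1.000e-01  8.300e+01] F [-1.1 -0.5 -2.8] gap 26.0
turn [-0.2, 0.1, -16.5] shift [-0.5303, 0.0558, -0.0037]
```

View pics/s15.png

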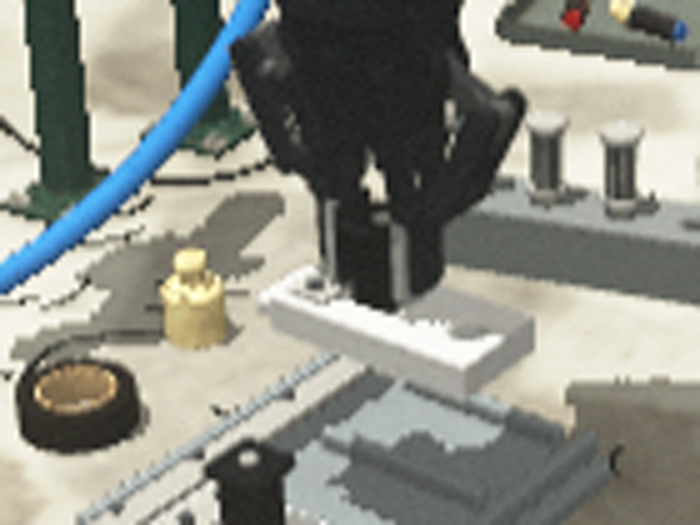

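jog_arm:
  plan:
    - [[0,0,-2],[-0.04,0.004,0],-1]
    - [[0,0,-4],[-0.1,0.01,-0.004],-1]
    - [[0,0,-6],[-0.16,0.017,-0.004],-1]
    - [[0,0,-8],[-0.22,0.023,-0.004],-1]
    - [[0,0,-10],[-0.28,0.029,-0.004],-1]
    - [[0,0,-12],[-0.34,0.036,-0.004],-1]
    - [[0,0,-14],[-0.4,0.042,-0.004],-1]
    - [[0,0,-16.5],[-0.46,0.048,-0.004],-1]
    - [[0,0,-16.5],[-0.505,0.053,-0.004],-1]
    - [[0,0,-16.5],[-0.53,0.056,-0.004],-1]
    - [[0,0,-16.5],[-0.53,0.056,-0.004],-1]
    - [[0,0,-16.5],[-0.53,0.056,-0.004],-1]

```text
time: 32.35
tool_pos: [498.2, -268.3, 149.5]
tcp_rot: [-179.9, -0.2, 99.4]
ft_force: [-0.5, -0.6, -2.5]
finger_gap: 26.0
```

```bash
python3 -c "
from h import *
st()
go((497.5,-269.7,86),99.5)
"
```

```text
t32.35 [ 498.2 -268.3  149.5] [-179.9   -0.2   99.4] F [-0.5 -0.6 -2.5] gap 26.0
turn [-0.1, -0.2, -0.1] shift [-0.0015, -0.0008, 0.0635]
```

jog_arm:
  plan:
    - [[0,0,0],[-0.001,-0.001,0.03],-1]
    - [[0,0,0],[-0.001,-0.001,0.055],-1]
    - [[0,0,0],[-0.001,-0.001,0.062],-1]
    - [[0,0,0],[-0.001,-0.001,0.062],-1]
    - [[0,0,0],[-0.001,-0.001,0.062],-1]

```text
time: 32.98
tool_pos: [499.1, -270.4, 90.7]
tcp_rot: [179.9, 0.1, 99.5]
ft_force: [0.3, -0.3, -3.5]
finger_gap: 25.8
```

```bash
python3 -c "
from h import *
p,d=snapshot('side'); st()
c=p[125:190,290:365];cv2.imwrite('pics/s16.png',cv2.resize(c,None,fx=10,fy=10))
go((497.5,-269.7,70),99.5)
"
```

```text
t33.02 [ 499.2 -270.6   90.8] [1.799e+02 1.000e-01 9.950e+01] F [-0.2  0.2 -2.8] gap 25.6
turn [0.1, 0.1, -0.0] shift [0.0012, -0.0015, 0.0208]
```

View pics/s16.png

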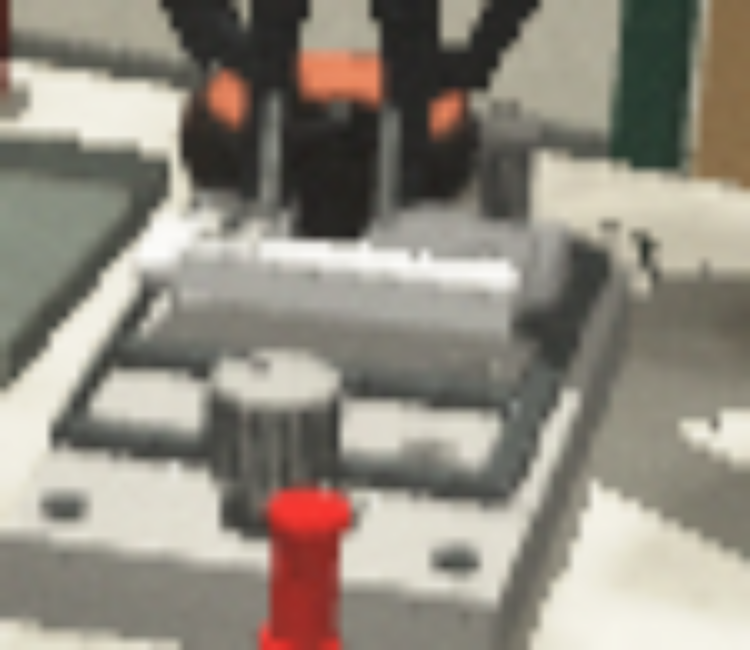

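jog_arm:
  plan:
    - [[0,0,0],[0.001,-0.0015,0.008],-1]
    - [[0,0,0],[0.001,-0.0015,0.014],-1]
    - [[0,0,0],[0.001,-0.0015,0.017],-1]
    - [[0,0,0],[0.001,-0.0015,0.018],-1]
    - [[0,0,0],[0.001,-0.0015,0.018],-1]

```text
time: 33.65
tool_pos: [496.6, -269.5, 71.3]
tcp_rot: [-180.0, -0.0, 99.5]
ft_force: [-0.6, -0.3, -2.5]
finger_gap: 26.1
```

```bash
python3 -c "
from h import *
st();go((497.5,-269.7,70),99.5)
"
```

```text
t33.65 [ 496.6 -269.5   71.3] [-180.    -0.    99.5] F [-0.6 -0.3 -2.5] gap 26.1
turn [-0.0, -0.0, -0.0] shift [-0.0003, 0.0009, 0.0013]
```

jog_arm:
  plan:
    - [[0,0,0],[0,0.001,0.001],-1]
    - [[0,0,0],[0,0.001,0.002],-1]
    - [[0,0,0],[0,0.001,0.002],-1]

```text
time: 34.02
tool_pos: [498.0, -269.5, 70.3]
tcp_rot: [180.0, 0.0, 99.5]
ft_force: [-3.0, 2.1, 5.8]
finger_gap: 26.2
```

jog_arm:
  plan:
    - [[0,0,0],[0,0,0.0],-1]
    - [[0,0,0],[0,0,0.0],0.3]
    - [[0,0,0],[0,0,0],0.3]
    - [[0,0,0],[0,0,0],0.3]
    - [[0,0,0],[0,0,0],0.3]
    - [[0,0,0],[0,0,0],0.3]
    - [[0,0,0],[0,0,-0.03],0.5]
    - [[0,0,0],[0,0,-0.08],1]
    - [[0,0,0],[0,0,-0.13],1]
    - [[0,0,0],[0,0,-0.13],1]

```text
time: 35.28
tool_pos: [500.2, -271.1, 205.2]
tcp_rot: [179.6, 0.4, 99.5]
ft_force: [0.1, -0.2, -0.6]
finger_gap: 85.7
```

```bash
python3 -c "
from h import *
st();go((530,-3,200),9)
"
```

```text
t35.27 [ 500.2 -271.1  205.2] [179.6   0.4  99.5] F [ 0.1 -0.2 -0.6] gap 85.7
turn [0.6, -0.0, 90.5] shift [0.2595, 0.0735, 0.004]
```

jog_arm:
  plan:
    - [[0,0,10],[0.05,0.013,0],1]
    - [[0,0,20],[0.1,0.026,0],1]
    - [[0,0,30],[0.15,0.04,0],1]
    - [[0,0,40],[0.2,0.055,0],1]
    - [[0,0,50],[0.24,0.07,0],1]
    - [[0,0,60],[0.26,0.0735,0],1]
    - [[0,0,70],[0.26,0.0735,0.003],1]
    - [[0,0,80],[0.26,0.0735,0.003],1]
    - [[0,0,90.5],[0.26,0.0735,0.003],1]
    - [[0,0,90.5],[0.26,0.0735,0.003],1]
    - [[0,0,90.5],[0.26,0.0735,0.003],1]

```text
time: 36.65
tool_pos: [527.0, -0.8, 195.8]
tcp_rot: [-180.0, 0.0, 9.2]
ft_force: [0.4, -0.3, 0.1]
finger_gap: 85.1
```

```bash
python3 -c "
from h import *
st()
p,d=snapshot('top');grid(p,308,198,96,64,8,'t17')
p,d=snapshot('side');cv2.imwrite('pics/s17f.png',p);grid(p,150,200,140,100,5,'s17')
go((530.2,-2.8,62.5),9)
"
```

```text
t36.65 [527.   -0.8 195.8] [-180.     0.     9.2] F [ 0.4 -0.3  0.1] gap 85.1
turn [-0.0, 0.0, 0.1] shift [0.0027, 0.0025, 0.1335]
```

View pics/t17.png

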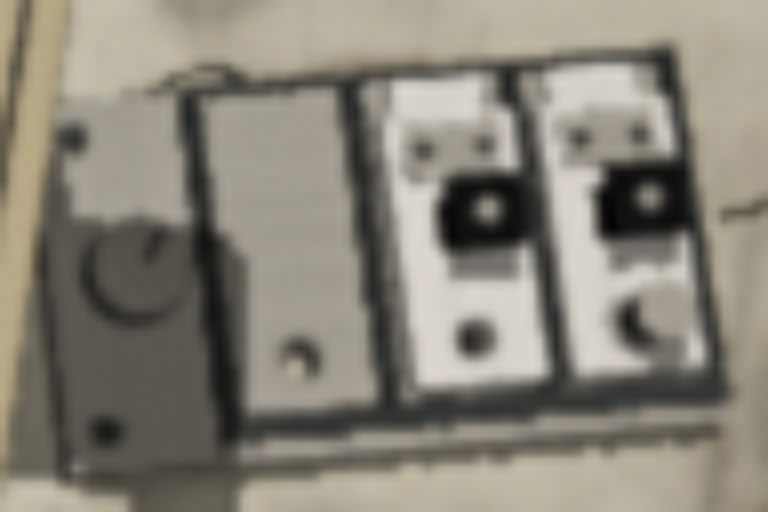

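View pics/s17.png

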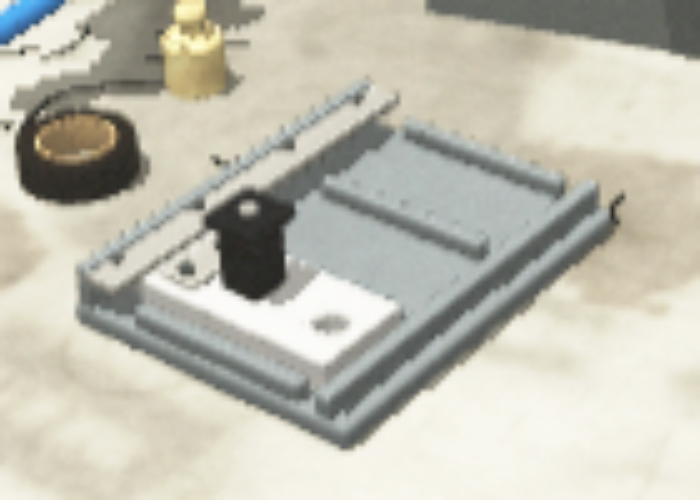

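```bash
python3 -c "
from h import *
print(ray('top',308+471/8,198+333/8,46),ray('top',365.1,240.6,30),ray('top',308+484/8,198+205/8,84))
"
```

```text
[ 457.47850128 -277.76049915   46.        ] [ 456.2558419  -276.55078725   30.        ] [ 498.64105931 -271.8658902    84.        ]
```

jog_arm:
  plan:
    - [[0,0,0],[0.0025,0.0025,0.05],1]
    - [[0,0,0],[0.0025,0.0025,0.09],1]
    - [[0,0,0],[0.0025,0.0025,0.12],1]
    - [[0,0,0],[0.0025,0.0025,0.13],1]
    - [[0,0,0],[0.0025,0.0025,0.133],1]
    - [[0,0,0],[0.0025,0.0025,0.133],1]
    - [[0,0,0],[0.0025,0.0025,0.133],1]

```text
time: 37.62
tool_pos: [531.2, -3.0, 64.8]
tcp_rot: [180.0, -0.1, 9.0]
ft_force: [-1.1, -0.3, -0.6]
finger_gap: 85.7
```

jog_arm:
  plan:
    - [[0,0,0],[-0.001,0,0.0015],0.3]
    - [[0,0,0],[-0.001,0,0.0025],-0.2]
    - [[0,0,0],[-0.001,0,0.0025],-1]
    - [[0,0,0],[-0.001,0,0.0025],-1]
    - [[0,0,0],[-0.001,0,0.0025],-1]
    - [[0,0,0],[-0.001,0,0.0025],-1]
    - [[0,0,0],[-0.001,0,0.0025],-1]
    - [[0,0,0],[-0.001,0,0.0025],-1]
    - [[0,0,0],[-0.001,0,0.0025],-1]
    - [[0,0,0],[-0.001,0,0.0025],-1]
  force: 100

```text
time: 38.88
tool_pos: [529.3, -3.0, 61.0]
tcp_rot: [180.0, -0.0, 9.0]
ft_force: [-1.1, 1.4, 5.1]
finger_gap: 17.6
```

```bash
python3 -c "
from h import *
st()"
```

```text
t38.88 [529.3  -3.   61. ] [180.  -0.   9.] F [-1.1  1.4  5.1] gap 17.6
```

jog_arm:
  plan:
    - [[0,0,0],[0,0,-0.01],-1]
    - [[0,0,0],[0,0,-0.03],-1]
    - [[0,0,0],[0,0,-0.06],-1]
    - [[0,0,0],[0,0,-0.09],-1]
    - [[0,0,0],[0,0,-0.1],-1]
    - [[0,0,0],[0,0,-0.1],-1]

```text
time: 39.62
tool_pos: [529.4, -3.1, 161.1]
tcp_rot: [180.0, -0.1, 9.0]
ft_force: [0.1, 0.1, -0.8]
finger_gap: 17.8
```

```bash
python3 -c "
from h import *
st()
p,d=snapshot('side');grid(p,230,115,90,75,8,'s18')
s=sense()['tool_pos']; q=proj('side',s-[0,0,50]); print(q,(q-[230,115])*8+4)
go((457.2,-277.2,160),9.5)
"
```

```text
t39.62 [529.4  -3.1 161.1] [ 1.8e+02 -1.0e-01  9.0e+00] F [ 0.1  0.1 -0.8] gap 17.8
[273.49027296 166.36883241] [351.92218366 414.95065925]
turn [-0.0, 0.0, -0.5] shift [-0.1135, 0.2597, 0.0]
```

View pics/s18.png

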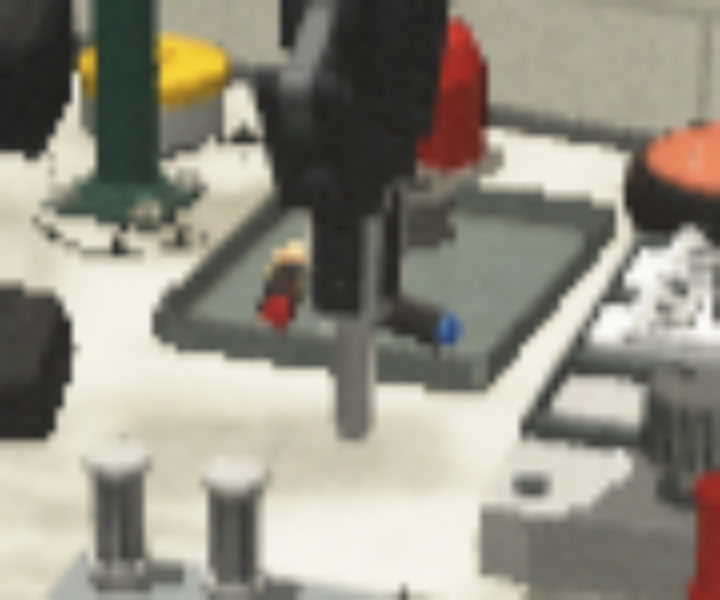

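jog_arm:
  plan:
    - [[0,0,0],[-0.017,0.04,0],-1]
    - [[0,0,0],[-0.042,0.097,0],-1]
    - [[0,0,-0.5],[-0.067,0.154,0],-1]
    - [[0,0,-0.5],[-0.092,0.21,0],-1]
    - [[0,0,-0.5],[-0.1135,0.26,0],-1]
    - [[0,0,-0.5],[-0.1135,0.26,0.02],-1]
    - [[0,0,-0.5],[-0.1135,0.26,0.04],-1]
    - [[0,0,-0.5],[-0.1135,0.26,0.048],-1]
    - [[0,0,-0.5],[-0.1135,0.26,0.048],-1]
    - [[0,0,-0.5],[-0.1135,0.26,0.048],-1]

```text
time: 40.92
tool_pos: [458.1, -277.5, 113.4]
tcp_rot: [180.0, -0.0, 9.5]
ft_force: [0.2, -0.1, -0.6]
finger_gap: 17.8
```

```bash
python3 -c "
from h import *
st()
p,d=snapshot('side');grid(p,292,115,76,65,10,'s19')
go((457,-277,102),9.5)
"
```

```text
t40.92 [ 458.1 -277.5  113.4] [180.   -0.    9.5] F [ 0.2 -0.1 -0.6] gap 17.8
turn [0.1, -0.1, 0.0] shift [-0.0011, -0.0009, 0.0116]
```

View pics/s19.png

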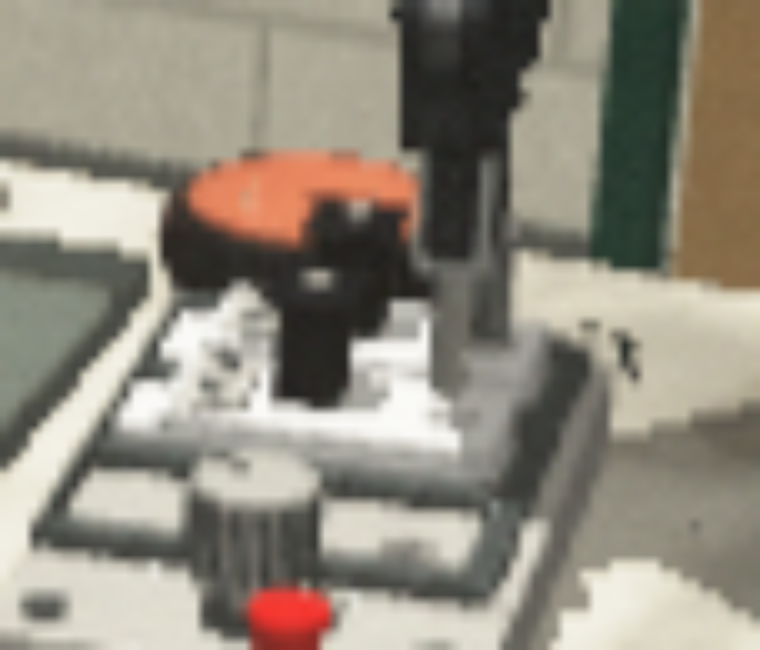

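jog_arm:
  plan:
    - [[0,0,0],[-0.001,-0.0008,0.002],-1]
    - [[0,0,0],[-0.001,-0.0008,0.006],-1]
    - [[0,0,0],[-0.001,-0.0008,0.009],-1]
    - [[0,0,0],[-0.001,-0.0008,0.0115],-1]
    - [[0,0,0],[-0.001,-0.0008,0.0115],-1]

```text
time: 41.6
tool_pos: [456.3, -276.8, 100.9]
tcp_rot: [-180.0, 0.0, 9.5]
ft_force: [0.3, 0.4, -0.6]
finger_gap: 17.9
```

jog_arm:
  plan:
    - [[0,0,0],[0.0006,0,0.004],-1]
    - [[0,0,0],[0.0006,0,0.008],-1]
    - [[0,0,0],[0.0006,0,0.012],-1]
    - [[0,0,0],[0.0006,0,0.016],-1]

```text
time: 42.1
tool_pos: [457.0, -276.7, 84.9]
tcp_rot: [-180.0, 0.0, 9.5]
ft_force: [0.7, 1.0, 0.9]
finger_gap: 17.8
```

jog_arm:
  plan:
    - [[0,0,0],[0,0,0.006],-1]
    - [[0,0,0],[0,0,0.012],-1]
    - [[0,0,0],[0,0,0.016],-1]
    - [[0,0,0],[0,0,0.018],-1]
    - [[0,0,0],[0,0,0.0195],-1]
    - [[0,0,0],[0,0,0.0205],-1]

```text
time: 42.85
tool_pos: [457.2, -276.9, 65.0]
tcp_rot: [180.0, -0.0, 9.5]
ft_force: [-1.9, 1.7, 6.8]
finger_gap: 17.6
```

jog_arm:
  plan:
    - [[0,0,0],[0,0,0.001],-1]
    - [[0,0,0],[0,0,0.001],-1]
    - [[0,0,0],[0,0,0],-0.2]
    - [[0,0,0],[0,0,0],-0.2]
    - [[0,0,0],[0,0,0],-0.2]
    - [[0,0,0],[0,0,0],-0.2]
    - [[0,0,0],[0,0,-0.03],-0.2]
    - [[0,0,0],[0,0,-0.08],-0.2]
    - [[0,0,0],[0,0,-0.14],1]
    - [[0,0,0],[0,0,-0.14],1]

```text
time: 44.1
tool_pos: [460.0, -278.9, 211.4]
tcp_rot: [179.5, -0.4, 9.5]
ft_force: [0.1, -0.3, 0.7]
finger_gap: 69.1
```

```bash
python3 -c "
from h import *
st()
go((500,100,200),83)
"
```

```text
t44.10 [ 460.  -278.9  211.4] [179.5  -0.4   9.5] F [ 0.1 -0.3  0.7] gap 69.1
turn [0.7, -0.1, -73.5] shift [0.1018, -0.3672, 0.0092]
```

jog_arm:
  plan:
    - [[0,0,-8],[0.01,-0.04,0],1]
    - [[0,0,-16],[0.025,-0.1,0],1]
    - [[0,0,-24],[0.04,-0.16,0],1]
    - [[0,0,-32],[0.055,-0.22,0],1]
    - [[0,0,-40],[0.07,-0.28,0],1]
    - [[0,0,-48],[0.085,-0.33,0],1]
    - [[0,0,-56],[0.1,-0.367,0],1]
    - [[0,0,-64],[0.1,-0.367,0],1]
    - [[0,0,-73.5],[0.1,-0.367,0],1]
    - [[0,0,-73.5],[0.1,-0.367,0],1]
    - [[0,0,-73.5],[0.1,-0.367,0],1]

```text
time: 45.48
tool_pos: [495.1, 101.5, 204.3]
tcp_rot: [-180.0, 0.0, 82.8]
ft_force: [1.5, 0.0, 0.3]
finger_gap: 85.0
```

```bash
python3 -c "
from h import *
st()
p,d=snapshot('top');grid(p,308,198,96,64,8,'t20');grid(p,150,170,80,68,8,'t20r')
p,d=snapshot('side');cv2.imwrite('pics/s20f.png',p);grid(p,292,125,76,60,10,'s20')
go((542,316,160),83)
"
```

```text
t45.48 [495.1 101.5 204.3] [-180.     0.    82.8] F [1.5 0.  0.3] gap 85.0
turn [-0.0, 0.0, -0.2] shift [0.2187, 0.0196, 0.0446]
```

View pics/t20.png

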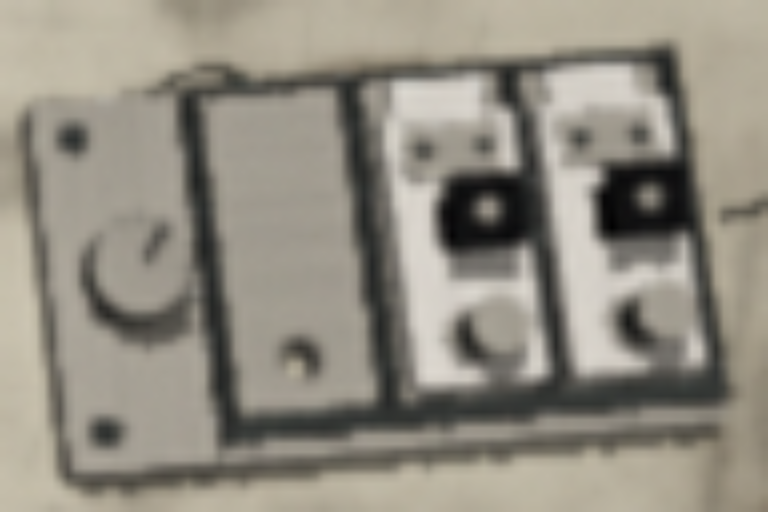

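View pics/s20.png

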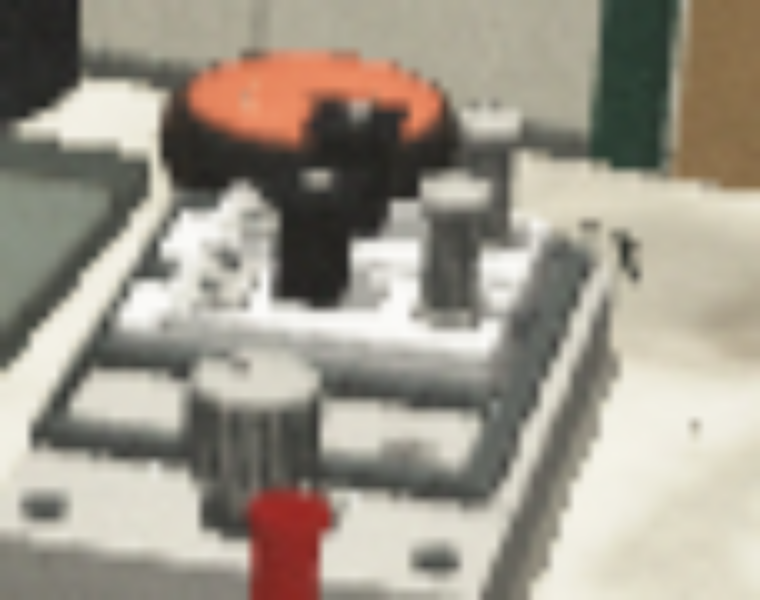

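View pics/s20f.png

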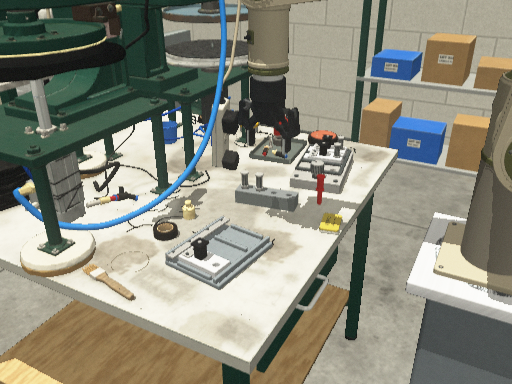

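View pics/t20r.png

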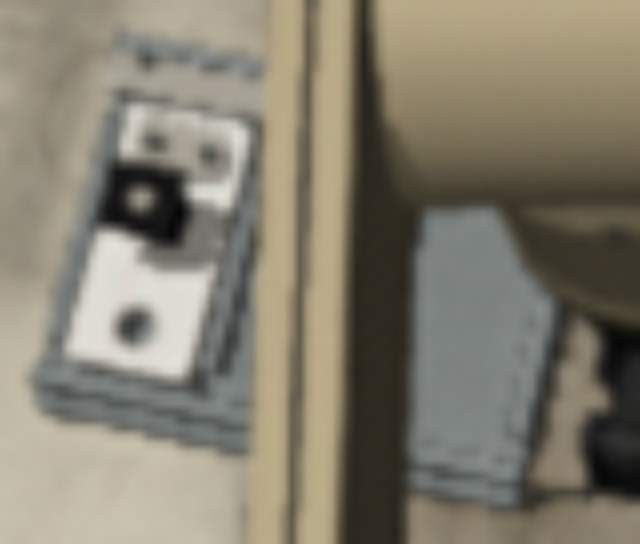

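jog_arm:
  plan:
    - [[0,0,0],[0.05,0.005,0],1]
    - [[0,0,0],[0.11,0.01,0.01],1]
    - [[0,0,0],[0.17,0.016,0.03],1]
    - [[0,0,0],[0.219,0.02,0.045],1]
    - [[0,0,0],[0.219,0.02,0.05],1]
    - [[0,0,0],[0.219,0.02,0.05],1]

```text
time: 46.32
tool_pos: [541.4, 316.1, 153.9]
tcp_rot: [-179.9, 0.1, 82.9]
ft_force: [1.0, 0.1, 0.2]
finger_gap: 85.2
```

```bash
python3 -c "
from h import *
st()
go((542,316,49.5),82.5)
"
```

```text
t46.33 [541.4 316.1 153.9] [-1.799e+02  1.000e-01  8.290e+01] F [1.  0.1 0.2] gap 85.2
turn [-0.1, 0.1, 0.4] shift [0.0001, 0.0007, 0.1044]
```

jog_arm:
  plan:
    - [[0,0,0],[0,0,0.04],1]
    - [[0,0,0],[0,0,0.075],1]
    - [[0,0,0],[0,0,0.095],1]
    - [[0,0,0],[0,0,0.104],0.5]
    - [[0,0,0],[0,0,0.104],0]
    - [[0,0,0],[0,0,0.104],-1]
    - [[0,0,0],[0,0,0.104],-1]
    - [[0,0,0],[0,0,0.104],-1]
    - [[0,0,0],[0,0,0.104],-1]
    - [[0,0,0],[0,0,0.104],-1]
    - [[0,0,0],[0,0,0.104],-1]
    - [[0,0,0],[0,0,0.104],-1]
  force: 100

```text
time: 47.82
tool_pos: [543.2, 317.2, 52.8]
tcp_rot: [179.8, -0.1, 83.0]
ft_force: [-0.5, -0.8, 7.5]
finger_gap: 25.5
```

jog_arm:
  plan:
    - [[4,0,0],[0,0.002,-0.004],-1]
    - [[8,0,0],[0,0.004,-0.008],-1]
    - [[10,0,0],[0,0.005,-0.01],-1]
    - [[12,0,0],[0,0.0045,-0.0115],-1]
    - [[12,0,0],[0,0.0015,-0.0115],-1]
    - [[12,0,0],[0,0.0015,-0.0115],-1]

```text
time: 48.58
tool_pos: [544.0, 316.6, 63.0]
tcp_rot: [-168.1, -0.0, 83.0]
ft_force: [1.8, -0.4, 2.7]
finger_gap: 26.1
```

```bash
python3 -c "
from h import *
p,d=snapshot('side'); st()
crop('side',p,160,190,260,265,7,'s21')
"
```

```text
t48.62 [543.9 316.6  63. ] [-168.1   -0.    83. ] F [ 1.8 -0.   1.9] gap 26.1
```

View pics/s21.png

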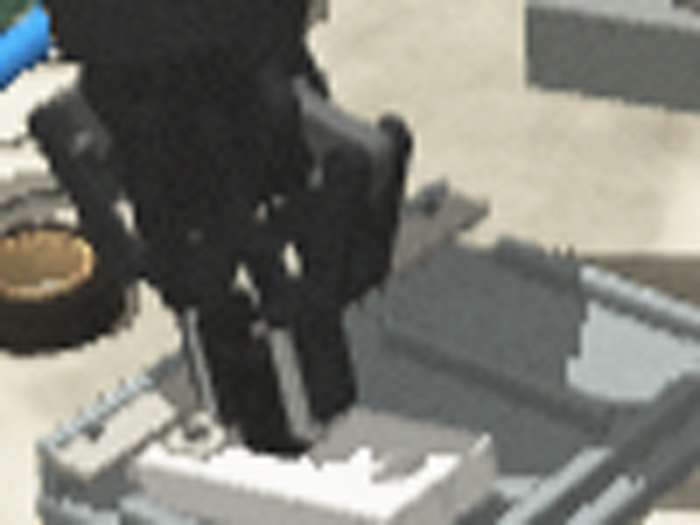

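jog_arm:
  plan:
    - [[0,0,0],[0,-0.006,0.0013],-1]
    - [[0,0,0],[0,-0.013,0.0027],-1]
    - [[0,0,0],[0,-0.02,0.004],-1]
    - [[0,0,0],[0,-0.0265,0.0055],-1]
    - [[0,0,0],[0,-0.0265,0.0055],-1]
    - [[0,0,0],[0,-0.03,-0.012],-1]
    - [[-6,0,0],[0,-0.035,-0.035],-1]
    - [[-12,0,0],[0,-0.044,-0.078],-1]
    - [[-12,0,0],[0,-0.044,-0.078],-1]
    - [[-12,0,0],[0,-0.044,-0.078],-1]

```text
time: 49.88
tool_pos: [515.6, 319.4, 147.0]
tcp_rot: [-179.8, 0.1, 83.0]
ft_force: [-0.2, -0.2, -2.9]
finger_gap: 25.9
```

```bash
python3 -c "
from h import *
p,d=snapshot('side'); st()
crop('side',p,140,150,280,255,5,'s22')
go((487.6,-210.6,152),99.5)
"
```

```text
t49.92 [515.5 319.  146. ] [-1.798e+02  1.000e-01  8.300e+01] F [ 0.   0.6 -3.3] gap 26.1
turn [-0.2, 0.1, -16.5] shift [-0.5291, 0.0371, -0.0052]
```

View pics/s22.png

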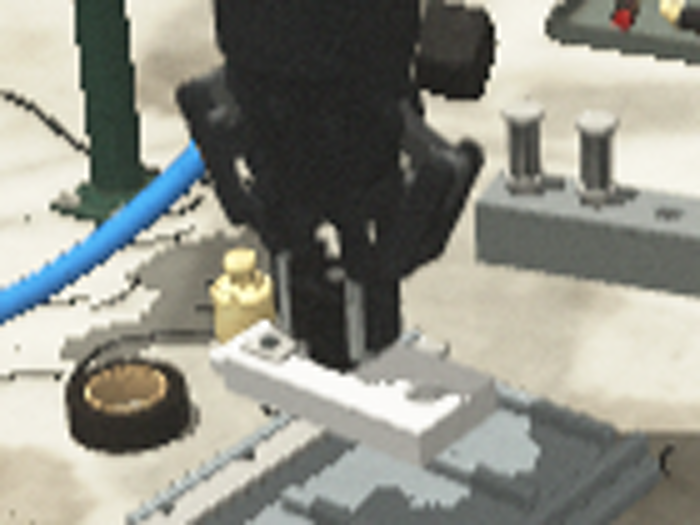

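jog_arm:
  plan:
    - [[0,0,-2],[-0.04,0.003,0],-1]
    - [[0,0,-4],[-0.1,0.007,-0.005],-1]
    - [[0,0,-6],[-0.16,0.011,-0.005],-1]
    - [[0,0,-8],[-0.22,0.015,-0.005],-1]
    - [[0,0,-10],[-0.28,0.02,-0.005],-1]
    - [[0,0,-12],[-0.34,0.024,-0.005],-1]
    - [[0,0,-14],[-0.4,0.028,-0.005],-1]
    - [[0,0,-16.5],[-0.46,0.032,-0.005],-1]
    - [[0,0,-16.5],[-0.505,0.035,-0.005],-1]
    - [[0,0,-16.5],[-0.529,0.037,-0.005],-1]
    - [[0,0,-16.5],[-0.529,0.037,-0.005],-1]
    - [[0,0,-16.5],[-0.529,0.037,-0.005],-1]

```text
time: 51.42
tool_pos: [488.0, -209.2, 151.1]
tcp_rot: [-179.9, -0.2, 99.4]
ft_force: [0.9, -0.0, -2.8]
finger_gap: 26.0
```

```bash
python3 -c "
from h import *
st()
go((487.6,-210.6,88),99.5)
"
```

```text
t51.42 [ 488.  -209.2  151.1] [-179.9   -0.2   99.4] F [ 0.9 -0.  -2.8] gap 26.0
turn [-0.1, -0.2, -0.1] shift [-0.0015, -0.0005, 0.0631]
```

jog_arm:
  plan:
    - [[0,0,0],[-0.001,-0.001,0.03],-1]
    - [[0,0,0],[-0.001,-0.001,0.055],-1]
    - [[0,0,0],[-0.001,-0.001,0.063],-1]
    - [[0,0,0],[-0.001,-0.001,0.063],-1]
    - [[0,0,0],[-0.001,-0.001,0.063],-1]

```text
time: 52.05
tool_pos: [488.8, -211.2, 91.0]
tcp_rot: [179.9, 0.1, 99.5]
ft_force: [-1.1, -0.2, -2.4]
finger_gap: 26.2
```

```bash
python3 -c "
from h import *
p,d=snapshot('side'); st()
c=p[125:190,290:365];cv2.imwrite('pics/s23.png',cv2.resize(c,None,fx=10,fy=10))
go((487.6,-210.6,72),99.5)
"
```

```text
t52.10 [ 488.9 -211.3   91.1] [1.799e+02 1.000e-01 9.950e+01] F [ 0.7 -0.9 -2.6] gap 25.7
turn [0.1, 0.1, -0.0] shift [0.0009, -0.0012, 0.0191]
```

View pics/s23.png

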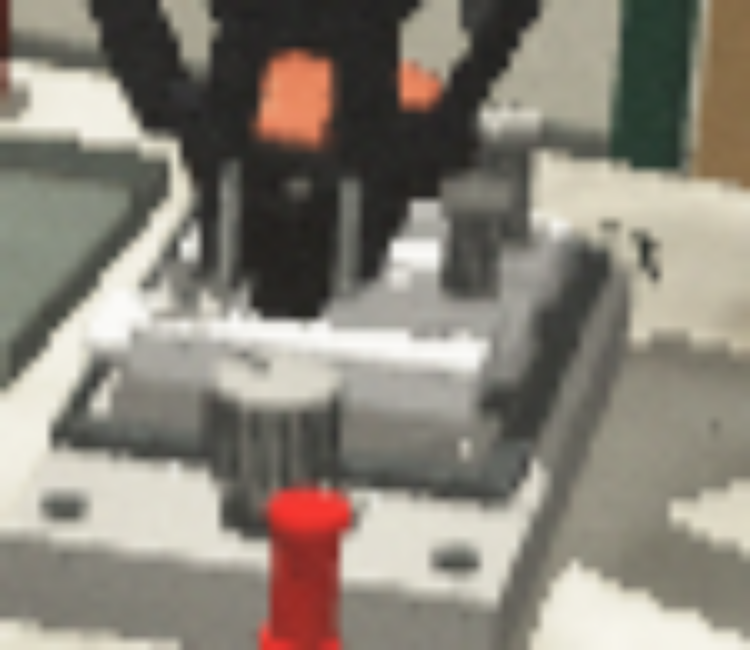

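jog_arm:
  plan:
    - [[0,0,0],[0.001,-0.001,0.008],-1]
    - [[0,0,0],[0.001,-0.001,0.014],-1]
    - [[0,0,0],[0.001,-0.001,0.017],-1]
    - [[0,0,0],[0.001,-0.001,0.018],-1]
    - [[0,0,0],[0.001,-0.001,0.018],-1]

```text
time: 52.72
tool_pos: [486.9, -210.3, 71.7]
tcp_rot: [180.0, -0.0, 99.5]
ft_force: [0.4, 0.4, -2.9]
finger_gap: 26.1
```

```bash
python3 -c "
from h import *
st();go((487.6,-210.6,70.5),99.5)
"
```

```text
t52.73 [ 486.9 -210.3   71.7] [180.   -0.   99.5] F [ 0.4  0.4 -2.9] gap 26.1
turn [0.0, -0.0, -0.0] shift [-0.0004, 0.0006, 0.0012]
```

jog_arm:
  plan:
    - [[0,0,0],[-0.0003,0.0005,0.001],-1]
    - [[0,0,0],[-0.0003,0.0005,0.002],-1]
    - [[0,0,0],[-0.0003,0.0005,0.002],-1]

```text
time: 53.1
tool_pos: [487.7, -210.7, 70.8]
tcp_rot: [180.0, 0.0, 99.5]
ft_force: [-3.8, 0.5, 5.9]
finger_gap: 25.6
```

jog_arm:
  plan:
    - [[0,0,0],[0,0,0.0],-1]
    - [[0,0,0],[0,0,0.0],0.3]
    - [[0,0,0],[0,0,0],0.3]
    - [[0,0,0],[0,0,0],0.3]
    - [[0,0,0],[0,0,0],0.3]
    - [[0,0,0],[0,0,0],0.3]
    - [[0,0,0],[0,0,-0.03],0.5]
    - [[0,0,0],[0,0,-0.08],1]
    - [[0,0,0],[0,0,-0.13],1]
    - [[0,0,0],[0,0,-0.13],1]

```text
time: 54.35
tool_pos: [490.1, -211.9, 205.4]
tcp_rot: [179.6, 0.3, 99.5]
ft_force: [-0.9, 0.8, -0.3]
finger_gap: 85.5
```

```bash
python3 -c "
from h import *
st();go((569.5,3.2,200),9)
"
```

```text
t54.35 [ 490.1 -211.9  205.4] [179.6   0.3  99.5] F [-0.9  0.8 -0.3] gap 85.5
turn [0.6, -0.1, 90.5] shift [0.1992, 0.1137, 0.0051]
```

jog_arm:
  plan:
    - [[0,0,10],[0.04,0.02,0],1]
    - [[0,0,20],[0.08,0.04,0],1]
    - [[0,0,30],[0.12,0.06,0],1]
    - [[0,0,40],[0.16,0.085,0],1]
    - [[0,0,50],[0.19,0.105,0],1]
    - [[0,0,60],[0.2,0.114,0],1]
    - [[0,0,70],[0.2,0.114,0.003],1]
    - [[0,0,80],[0.2,0.114,0.003],1]
    - [[0,0,90.5],[0.2,0.114,0.003],1]
    - [[0,0,90.5],[0.2,0.114,0.003],1]
    - [[0,0,90.5],[0.2,0.114,0.003],1]

```text
time: 55.72
tool_pos: [566.7, 5.6, 196.2]
tcp_rot: [-180.0, 0.0, 9.2]
ft_force: [0.7, -0.5, 0.9]
finger_gap: 85.3
```

```bash
python3 -c "
from h import *
st()
p,d=snapshot('top');grid(p,308,198,96,64,8,'t24');cv2.imwrite('pics/t24f.png',p)
p,d=snapshot('side');cv2.imwrite('pics/s24f.png',p);grid(p,292,125,76,60,10,'s24')
go((569.3,3.2,62.5),9)
"
```

```text
t55.73 [566.7   5.6 196.2] [-180.     0.     9.2] F [ 0.7 -0.5  0.9] gap 85.3
turn [-0.0, 0.0, 0.1] shift [0.0021, 0.0028, 0.134]
```

View pics/t24.png

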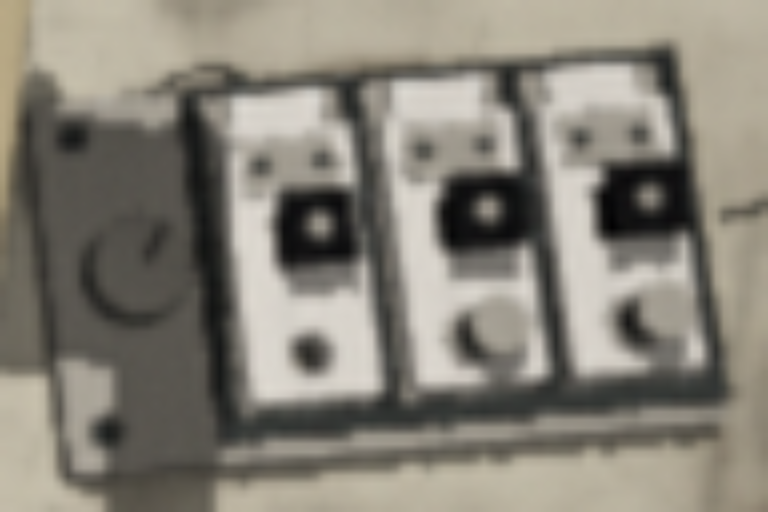

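View pics/s24.png

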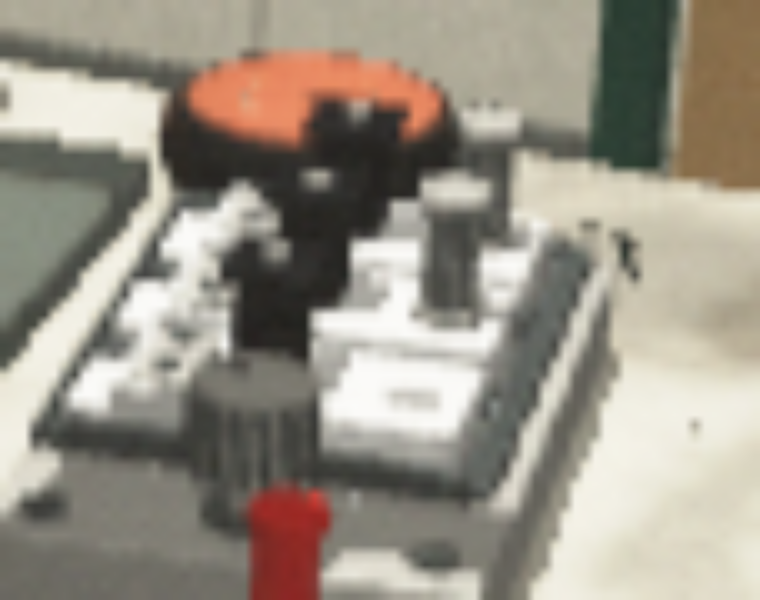

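```bash
python3 -c "
from h import *
print(ray('top',346.5,241.6,46),ray('top',344.9,242.25,30),ray('top',308+316/8,198+221/8,84))
"
```

```text
[ 446.98823257 -218.62607216   46.        ] [ 446.63743796 -217.15546761   30.        ] [ 488.13598487 -212.32685116   84.        ]
```

jog_arm:
  plan:
    - [[0,0,0],[0.002,0.0025,0.05],1]
    - [[0,0,0],[0.002,0.0025,0.09],1]
    - [[0,0,0],[0.002,0.0025,0.12],1]
    - [[0,0,0],[0.002,0.0025,0.13],1]
    - [[0,0,0],[0.002,0.0025,0.1335],1]
    - [[0,0,0],[0.002,0.0025,0.1335],1]
    - [[0,0,0],[0.002,0.0025,0.1335],1]

```text
time: 56.7
tool_pos: [570.4, 3.4, 64.8]
tcp_rot: [180.0, -0.1, 9.0]
ft_force: [-1.0, -0.1, 0.8]
finger_gap: 84.9
```

jog_arm:
  plan:
    - [[0,0,0],[-0.001,0,0.0015],0.3]
    - [[0,0,0],[-0.001,0,0.0025],-0.2]
    - [[0,0,0],[-0.001,0,0.0025],-1]
    - [[0,0,0],[-0.001,0,0.0025],-1]
    - [[0,0,0],[-0.001,0,0.0025],-1]
    - [[0,0,0],[-0.001,0,0.0025],-1]
    - [[0,0,0],[-0.001,0,0.0025],-1]
    - [[0,0,0],[-0.001,0,0.0025],-1]
    - [[0,0,0],[-0.001,0,0.0025],-1]
    - [[0,0,0],[-0.001,0,0.0025],-1]
  force: 100

```text
time: 57.95
tool_pos: [568.4, 3.3, 60.9]
tcp_rot: [180.0, -0.0, 9.0]
ft_force: [-1.2, 0.0, 5.0]
finger_gap: 17.9
```

jog_arm:
  plan:
    - [[0,0,0],[0,0,-0.01],-1]
    - [[0,0,0],[0,0,-0.03],-1]
    - [[0,0,0],[0,0,-0.06],-1]
    - [[0,0,0],[0,0,-0.09],-1]
    - [[0,0,0],[0,0,-0.1],-1]
    - [[0,0,0],[0,0,-0.1],-1]

```text
time: 58.7
tool_pos: [568.8, 3.2, 161.8]
tcp_rot: [180.0, -0.1, 9.0]
ft_force: [-0.7, 0.1, -0.4]
finger_gap: 17.6
```

```bash
python3 -c "
from h import *
st()
p,d=snapshot('side');grid(p,215,115,90,75,8,'s25')
s=sense()['tool_pos']; q=proj('side',s-[0,0,50]); print(q,(q-[215,115])*8+4)
go((446.9,-217.9,160),9.5)
"
```

```text
t58.70 [568.8   3.2 161.8] [ 1.8e+02 -1.0e-01  9.0e+00] F [-0.7  0.1 -0.4] gap 17.6
[258.54912619 164.16618469] [352.39300948 397.32947749]
turn [-0.0, 0.0, -0.5] shift [-0.1542, 0.1996, 0.0004]
```

View pics/s25.png

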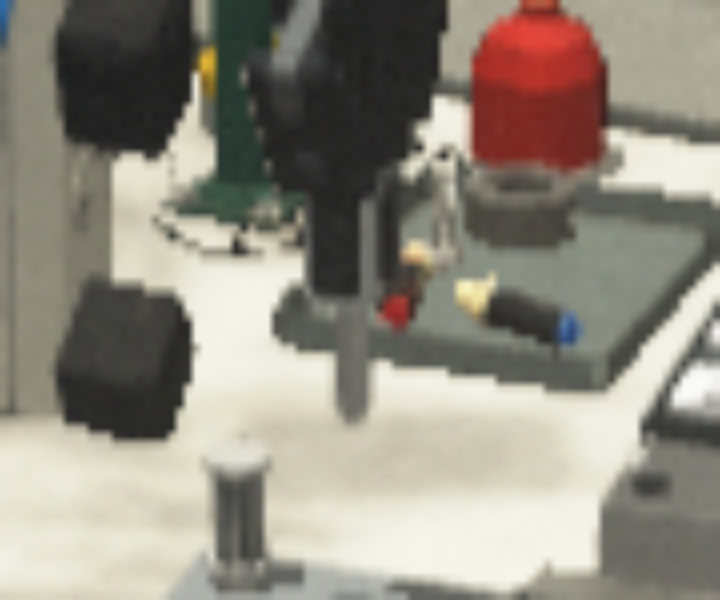

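jog_arm:
  plan:
    - [[0,0,0],[-0.03,0.04,0],-1]
    - [[0,0,0],[-0.065,0.085,0],-1]
    - [[0,0,-0.5],[-0.1,0.13,0],-1]
    - [[0,0,-0.5],[-0.135,0.175,0],-1]
    - [[0,0,-0.5],[-0.154,0.2,0],-1]
    - [[0,0,-0.5],[-0.154,0.2,0.02],-1]
    - [[0,0,-0.5],[-0.154,0.2,0.04],-1]
    - [[0,0,-0.5],[-0.154,0.2,0.048],-1]
    - [[0,0,-0.5],[-0.154,0.2,0.048],-1]
    - [[0,0,-0.5],[-0.154,0.2,0.048],-1]

```text
time: 60.0
tool_pos: [447.8, -218.4, 113.3]
tcp_rot: [180.0, -0.0, 9.5]
ft_force: [0.2, 0.4, 0.2]
finger_gap: 18.0
```

```bash
python3 -c "
from h import *
st()
p,d=snapshot('side');grid(p,292,115,76,65,10,'s26')
go((446.9,-217.9,101),9.5)
"
```

```text
t60.00 [ 447.8 -218.4  113.3] [180.   -0.    9.5] F [0.2 0.4 0.2] gap 18.0
turn [0.0, -0.0, -0.0] shift [-0.0009, -0.0007, 0.0125]
```

View pics/s26.png

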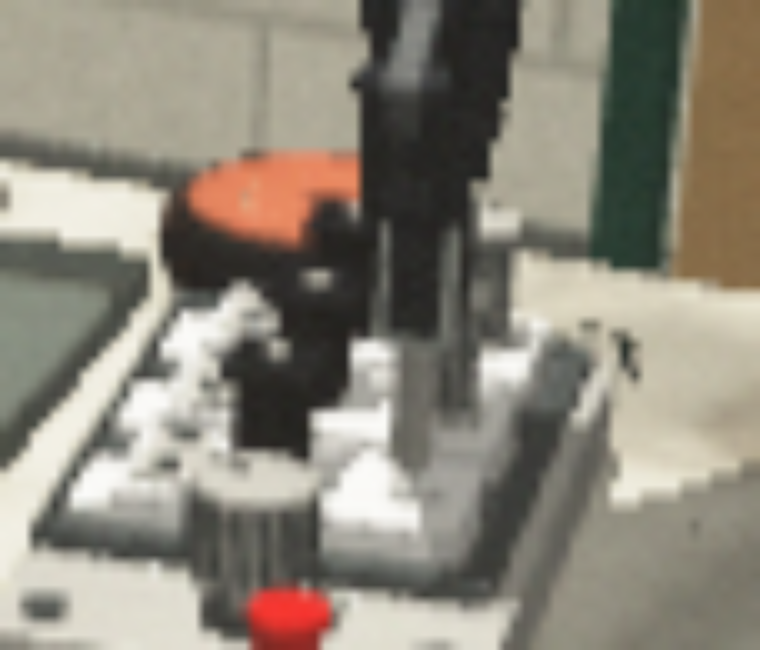

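jog_arm:
  plan:
    - [[0,0,0],[-0.0005,-0.0005,0.002],-1]
    - [[0,0,0],[-0.0005,-0.0005,0.006],-1]
    - [[0,0,0],[-0.0005,-0.0005,0.009],-1]
    - [[0,0,0],[-0.0005,-0.0005,0.0115],-1]
    - [[0,0,0],[-0.0005,-0.0005,0.0115],-1]

```text
time: 60.68
tool_pos: [446.7, -217.9, 100.9]
tcp_rot: [-180.0, 0.0, 9.5]
ft_force: [0.3, -1.1, -0.5]
finger_gap: 17.7
```

jog_arm:
  plan:
    - [[0,0,0],[0,0,0.004],-1]
    - [[0,0,0],[0,0,0.008],-1]
    - [[0,0,0],[0,0,0.012],-1]
    - [[0,0,0],[0,0,0.016],-1]

```text
time: 61.18
tool_pos: [446.8, -218.0, 85.0]
tcp_rot: [180.0, -0.0, 9.5]
ft_force: [0.4, -1.7, 1.1]
finger_gap: 17.5
```

jog_arm:
  plan:
    - [[0,0,0],[0,0,0.006],-1]
    - [[0,0,0],[0,0,0.012],-1]
    - [[0,0,0],[0,0,0.016],-1]
    - [[0,0,0],[0,0,0.018],-1]
    - [[0,0,0],[0,0,0.0195],-1]
    - [[0,0,0],[0,0,0.0205],-1]

```text
time: 61.92
tool_pos: [446.8, -217.8, 64.9]
tcp_rot: [-180.0, 0.0, 9.5]
ft_force: [-3.1, 1.8, 8.6]
finger_gap: 17.6
```

jog_arm:
  plan:
    - [[0,0,0],[0,0,0.001],-1]
    - [[0,0,0],[0,0,0.001],-1]
    - [[0,0,0],[0,0,0],-0.2]
    - [[0,0,0],[0,0,0],-0.2]
    - [[0,0,0],[0,0,0],-0.2]
    - [[0,0,0],[0,0,0],-0.2]
    - [[0,0,0],[0,0,-0.03],-0.2]
    - [[0,0,0],[0,0,-0.08],-0.2]
    - [[0,0,0],[0,0,-0.13],0.1]
    - [[0,0,0],[0,0,-0.13],0.1]

```text
time: 63.18
tool_pos: [449.4, -219.5, 200.0]
tcp_rot: [179.7, -0.4, 9.5]
ft_force: [-0.0, -0.4, -0.5]
finger_gap: 47.1
```

```bash
python3 -c "
from h import *
st()
go((500,100,200),83)
"
```

```text
t63.17 [ 449.4 -219.5  200. ] [179.7  -0.4   9.5] F [-0.  -0.4 -0.5] gap 47.1
turn [0.5, -0.1, -73.5] shift [0.1025, -0.3068, -0.0011]
```

jog_arm:
  plan:
    - [[0,0,-10],[0.01,-0.04,0],0.1]
    - [[0,0,-20],[0.025,-0.1,0],0.1]
    - [[0,0,-30],[0.04,-0.16,0],0.1]
    - [[0,0,-40],[0.055,-0.22,0],0.1]
    - [[0,0,-50],[0.07,-0.27,0],0.1]
    - [[0,0,-60],[0.085,-0.3,0],0.1]
    - [[0,0,-70],[0.085,-0.3,0],0.1]
    - [[0,0,-80],[0.085,-0.3,0],0.1]
    - [[0,0,-90],[0.085,-0.3,0],0.1]
    - [[0,0,-100],[0.085,-0.3,0],0.1]
    - [[0,0,-110],[0.085,-0.3,0],0.1]

```text
time: 64.55
tool_pos: [480.7, 92.0, 193.5]
tcp_rot: [-179.9, -0.0, 119.8]
ft_force: [-0.2, -0.1, 0.7]
finger_gap: 46.7
```

```bash
python3 -c "
from h import *
st()
p,d=snapshot('top');grid(p,308,198,96,64,8,'t27');cv2.imwrite('pics/t27f.png',p)
p,d=snapshot('side');cv2.imwrite('pics/s27f.png',p);grid(p,292,125,76,60,10,'s27')
go((469.5,-151,150),120)
"
```

```text
t64.55 [480.7  92.  193.5] [-179.9   -0.   119.8] F [-0.2 -0.1  0.7] gap 46.7
turn [-0.1, -0.0, -0.4] shift [-0.2057, -0.1298, 0.0437]
```

View pics/t27.png

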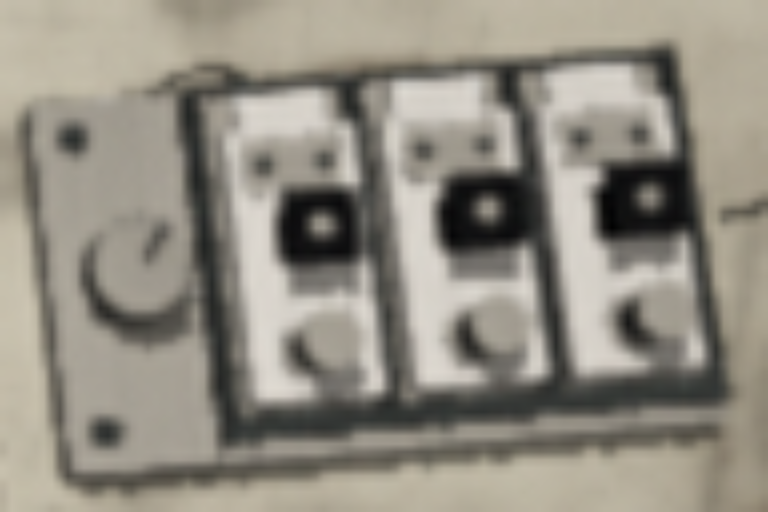

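View pics/s27.png

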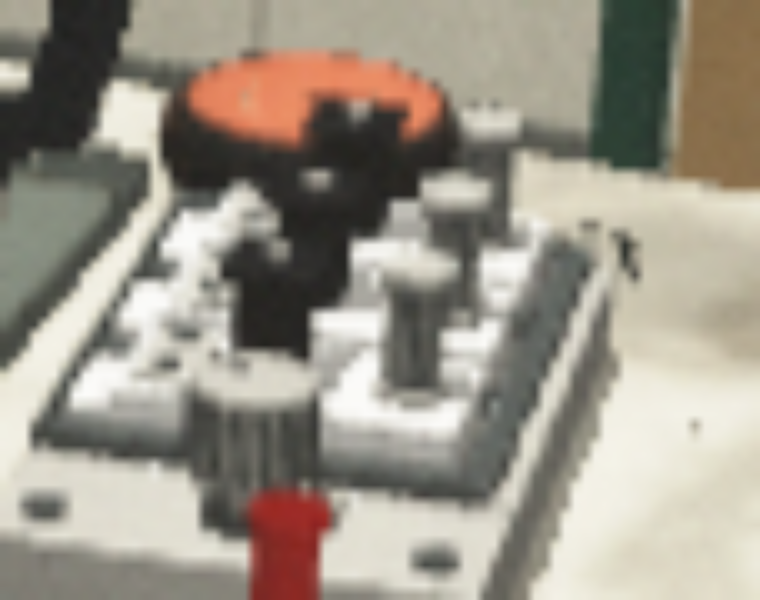

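View pics/s27f.png

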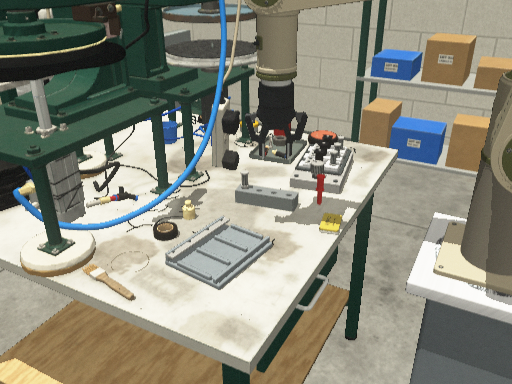

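```bash
python3 -c "
from h import *
print(ray('top',292.2,244.2,83))"
```

```text
[422.96895885 -58.54348409  83.        ]
```

jog_arm:
  plan:
    - [[0,0,0],[-0.04,-0.025,0],0.1]
    - [[0,0,0],[-0.09,-0.057,0],0.1]
    - [[0,0,0],[-0.14,-0.088,0],0.1]
    - [[0,0,0],[-0.19,-0.12,0.01],0.1]
    - [[0,0,0],[-0.2057,-0.13,0.03],0.1]
    - [[0,0,0],[-0.2057,-0.13,0.044],0.1]
    - [[0,0,0],[-0.2057,-0.13,0.044],0.1]
    - [[0,0,0],[-0.2057,-0.13,0.044],0.1]

```text
time: 65.65
tool_pos: [469.7, -150.1, 151.1]
tcp_rot: [180.0, 0.0, 119.5]
ft_force: [0.0, -0.7, 0.1]
finger_gap: 46.9
```

```bash
python3 -c "
from h import *
st()
go((469.6,-150.9,63),120)
p,d=snapshot('side');grid(p,260,110,100,75,8,'s28')
"
```

```text
t65.65 [ 469.7 -150.1  151.1] [180.    0.  119.5] F [ 0.  -0.7  0.1] gap 46.9
turn [0.0, 0.0, -0.5] shift [-0.0007, -0.0005, 0.0881]
```

View pics/s28.png

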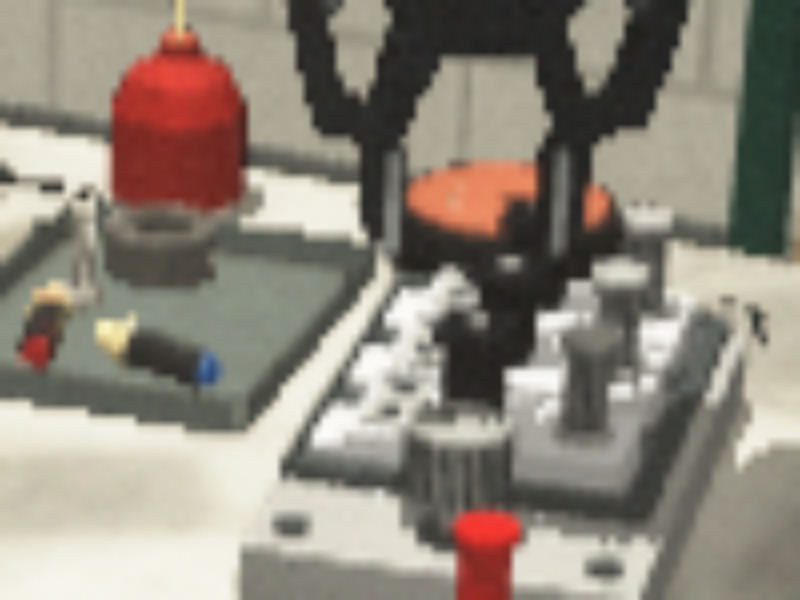

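jog_arm:
  plan:
    - [[0,0,0],[-0.001,-0.0005,0.03],0.25]
    - [[0,0,0],[-0.001,-0.0005,0.05],0.25]
    - [[0,0,0],[-0.001,-0.0005,0.065],0.25]
    - [[0,0,0],[-0.001,-0.0005,0.078],0.25]
    - [[0,0,0],[-0.001,-0.0005,0.086],0.25]
    - [[0,0,0],[-0.001,-0.0005,0.088],0.25]
    - [[0,0,0],[-0.001,-0.0005,0.088],0.25]

```text
time: 66.58
tool_pos: [469.6, -152.3, 63.1]
tcp_rot: [180.0, 0.0, 119.5]
ft_force: [-0.5, 0.4, 0.5]
finger_gap: 53.3
```

```bash
python3 -c "
from h import *
st()
go((469.6,-150.9,62),120)
p,d=snapshot('side');grid(p,260,110,100,75,8,'s29')
"
```

```text
t66.58 [ 469.6 -152.3   63.1] [180.    0.  119.5] F [-0.5  0.4  0.5] gap 53.3
turn [0.0, 0.0, -0.5] shift [0.0012, 0.0007, 0.0011]
```

View pics/s29.png

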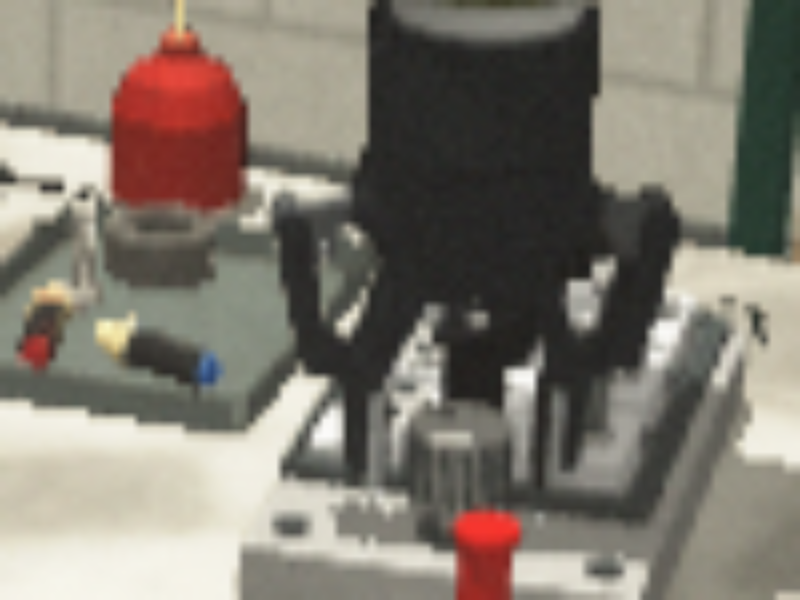

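jog_arm:
  plan:
    - [[0,0,-9],[0.001,0.0007,0.001],0.2]
    - [[0,0,-18],[0.001,0.0007,0.001],0.2]
    - [[0,0,-27],[0.001,0.0007,0.001],0.2]
    - [[0,0,-35],[0.001,0.0007,0.001],0.2]
    - [[0,0,-35],[0.001,0.0007,0.001],0.2]
    - [[0,0,-35],[0.001,0.0007,0.001],-1]
    - [[0,0,-35],[0.001,0.0007,0.001],-1]
    - [[0,0,-35],[0.001,0.0007,0.001],-1]
    - [[0,0,-35],[0.001,0.0007,0.001],-1]
    - [[0,0,-35],[0.001,0.0007,0.001],-1]
    - [[0,0,-35],[0.001,0.0007,0.001],-1]
  force: 60

```text
time: 68.0
tool_pos: [469.8, -150.9, 62.4]
tcp_rot: [180.0, 0.0, 154.4]
ft_force: [-1.9, 1.1, 5.1]
finger_gap: 34.3
```

```bash
python3 -c "
from h import *
st();s=sense();print(s['wrist_torque'],s['joint_pos'])
"
```

```text
t68.00 [ 469.8 -150.9   62.4] [180.    0.  154.4] F [-1.9  1.1  5.1] gap 34.3
[ 0.27815127  0.24014119 -0.07166582] [-2.37763284e+01  1.16856109e+00  1.12304771e+02  1.68554807e-02
  6.64922138e+01 -8.81447464e+01]
```

jog_arm:
  plan:
    - [[0,0,8],[0,0,0],-1]
    - [[0,0,16],[0,0,0],-1]
    - [[0,0,24],[0,0,0],-1]
    - [[0,0,32],[0,0,0],-1]
    - [[0,0,40],[0,0,0],-1]
    - [[0,0,48],[0,0,0],-1]
    - [[0,0,56],[0,0,0],-1]
    - [[0,0,64],[0,0,0],-1]
    - [[0,0,72],[0,0,0],-1]
    - [[0,0,80],[0,0,0],-1]
    - [[0,0,80],[0,0,0],-1]

```text
time: 69.38
tool_pos: [469.7, -151.0, 62.4]
tcp_rot: [180.0, 0.0, 74.2]
ft_force: [-2.9, 1.9, 7.1]
finger_gap: 34.4
```

```bash
python3 -c "
from h import *
st();s=sense();print(s['wrist_torque'],s['joint_pos'])
p,d=snapshot('side');grid(p,260,110,100,75,8,'s30')
"
```

```text
t69.38 [ 469.7 -151.    62.4] [180.    0.   74.2] F [-2.9  1.9  7.1] gap 34.4
[ 0.21271838  0.4485805  -0.0991613 ] [-2.37783460e+01  1.16270929e+00  1.12308244e+02  1.97360101e-04
  6.65082787e+01 -8.02659584e+00]
```

View pics/s30.png

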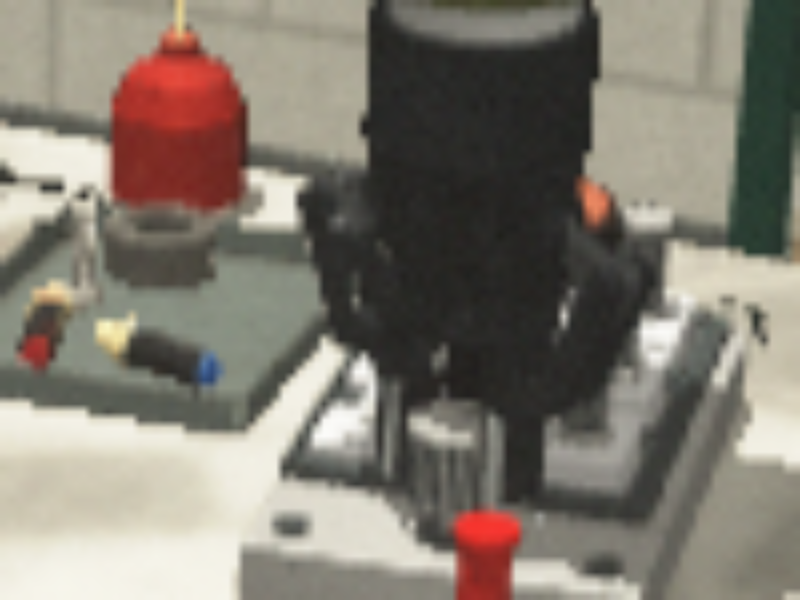

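jog_arm:
  plan:
    - [[0,0,6],[0,0,0],-1]
    - [[0,0,12],[0,0,0],-1]
    - [[0,0,18],[0,0,0],-1]
    - [[0,0,24],[0,0,0],-1]
    - [[0,0,30],[0,0,0],-1]
    - [[0,0,30],[0,0,0],-1]

```text
time: 70.18
tool_pos: [469.6, -150.9, 62.4]
tcp_rot: [180.0, -0.0, 44.3]
ft_force: [-4.0, 1.5, 6.7]
finger_gap: 34.7
```

```bash
python3 -c "
from h import *
st();s=sense();print(s['wrist_torque'],s['joint_pos'])
"
```

```text
t70.17 [ 469.6 -150.9   62.4] [180.   -0.   44.3] F [-4.   1.5  6.7] gap 34.7
[ 0.26393643  0.48878198 -0.07227639] [-2.37774808e+01  1.16445621e+00  1.12310547e+02  1.73817714e-03
  6.65163746e+01  2.19428571e+01]
```

jog_arm:
  plan:
    - [[0,0,2],[0,0,0],-1]
    - [[0,0,4],[0,0,0],-1]
    - [[0,0,6],[0,0,0],-1]
    - [[0,0,8],[0,0,0],-1]
    - [[0,0,8],[0,0,0],-1]

```text
time: 70.8
tool_pos: [469.6, -150.9, 62.4]
tcp_rot: [180.0, -0.0, 36.3]
ft_force: [-3.8, 1.4, 7.0]
finger_gap: 34.7
```

```bash
python3 -c "
from h import *
st();s=sense();print(s['wrist_torque'],s['joint_pos'][5])
"
```

```text
t70.80 [ 469.6 -150.9   62.4] [180.   -0.   36.3] F [-3.8  1.4  7. ] gap 34.7
[ 0.29111271  0.47919234 -0.02401073] 29.88391927436935
```

jog_arm:
  plan:
    - [[0,0,2],[0,0,0],-1]
    - [[0,0,4],[0,0,0],-1]
    - [[0,0,6],[0,0,0],-1]
    - [[0,0,6],[0,0,0],-1]

```text
time: 71.3
tool_pos: [469.6, -150.9, 62.4]
tcp_rot: [180.0, -0.0, 30.3]
ft_force: [-3.5, 1.8, 6.8]
finger_gap: 34.5
```

```bash
python3 -c "
from h import *
st();s=sense();print(s['wrist_torque'],s['joint_pos'][5])
"
```

```text
t71.30 [ 469.6 -150.9   62.4] [180.   -0.   30.3] F [-3.5  1.8  6.8] gap 34.5
[ 0.26486127  0.56067667 -0.07634712] 35.883340046085415
```

jog_arm:
  plan:
    - [[0,0,2],[0,0,0],-1]
    - [[0,0,4],[0,0,0],-1]
    - [[0,0,6],[0,0,0],-1]
    - [[0,0,6],[0,0,0],-1]

```text
time: 71.8
tool_pos: [469.6, -150.9, 62.3]
tcp_rot: [180.0, 0.0, 24.5]
ft_force: [-2.6, 1.8, 6.7]
finger_gap: 34.5
```

```bash
python3 -c "
from h import *
st();s=sense();print(s['wrist_torque'],s['joint_pos'][5])
p,d=snapshot('side');grid(p,285,145,50,45,12,'s31')
p,d=snapshot('top');grid(p,308,198,50,64,8,'t31')
"
```

```text
t71.80 [ 469.6 -150.9   62.3] [180.    0.   24.5] F [-2.6  1.8  6.7] gap 34.5
[0.22602263 0.45302857 1.37148449] 41.79737866507162
```

View pics/s31.png

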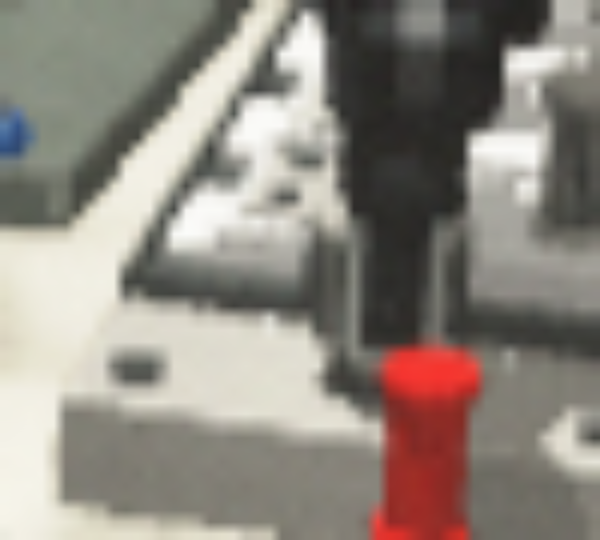

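jog_arm:
  plan:
    - [[0,0,0],[0,0,0],0.02]
    - [[0,0,0],[0,0,0],0.02]
    - [[0,0,0],[0,0,0],0.02]
    - [[0,0,0],[0,0,0],0.02]
    - [[0,0,0],[0,0,-0.02],0.02]
    - [[0,0,0],[0,0,-0.06],0.02]
    - [[0,0,0],[0,0,-0.11],0.02]
    - [[0,0,0],[0,0,-0.15],0.02]
    - [[0,0,0],[0,0,-0.15],0.02]

```text
time: 73.03
tool_pos: [471.7, -151.9, 216.1]
tcp_rot: [179.7, -0.3, 24.5]
ft_force: [-0.6, -0.1, -0.1]
finger_gap: 43.6
```

```bash
python3 -c "
from h import *
st();go((490,80,215),60)
"
```

```text
t73.03 [ 471.7 -151.9  216.1] [179.7  -0.3  24.5] F [-0.6 -0.1 -0.1] gap 43.6
turn [0.4, -0.2, -35.5] shift [0.1127, -0.2035, 0.0006]
```

jog_arm:
  plan:
    - [[0,0,-5],[0.02,-0.04,0],0.02]
    - [[0,0,-10],[0.05,-0.09,0],0.02]
    - [[0,0,-20],[0.08,-0.15,0],0.02]
    - [[0,0,-30],[0.11,-0.2,0],0.02]
    - [[0,0,-35],[0.113,-0.204,0],0.02]
    - [[0,0,-35],[0.113,-0.204,0],0.02]

```text
time: 73.78
tool_pos: [487.1, 82.4, 210.4]
tcp_rot: [-179.9, 0.1, 59.6]
ft_force: [-0.0, -0.7, 0.2]
finger_gap: 43.6
```

```bash
python3 -c "
from h import *
st()
p,d=snapshot('top');grid(p,308,198,96,64,8,'t32');cv2.imwrite('pics/t32f.png',p)
p,d=snapshot('side');cv2.imwrite('pics/s32f.png',p);grid(p,292,125,76,60,10,'s32')
"
```

```text
t73.78 [487.1  82.4 210.4] [-1.799e+02  1.000e-01  5.960e+01] F [-0.  -0.7  0.2] gap 43.6
```

View pics/t32.png

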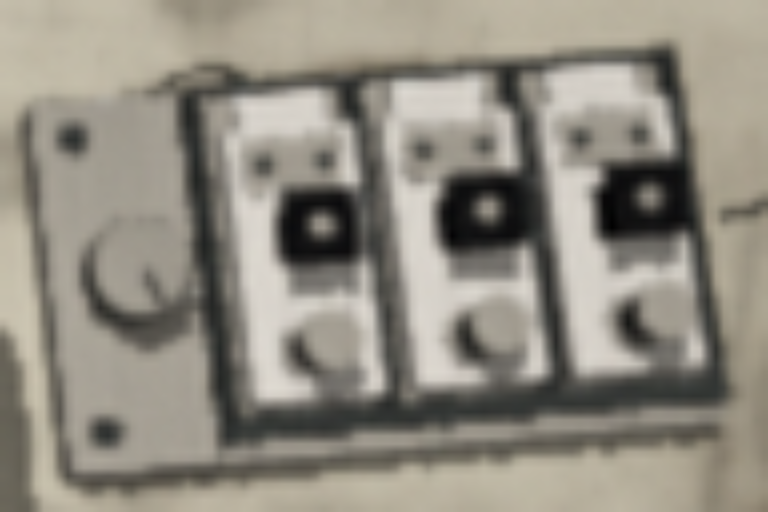

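View pics/s32.png

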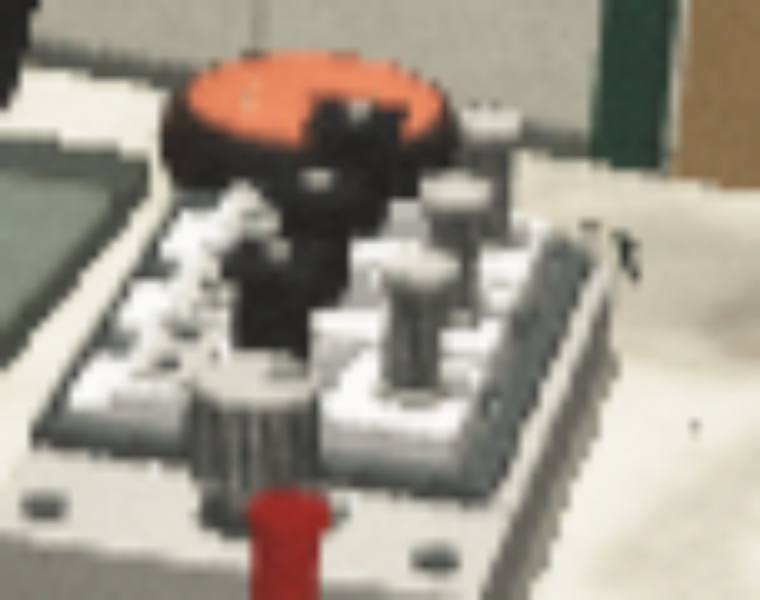

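View pics/s32f.png

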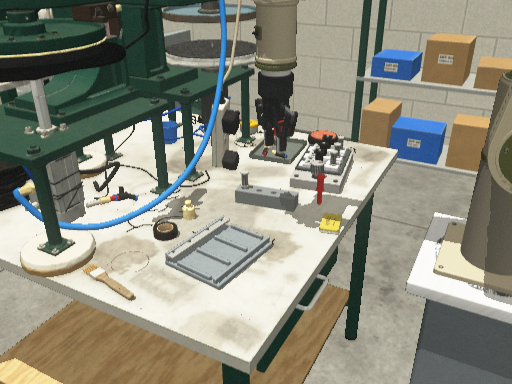

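View pics/t32f.png

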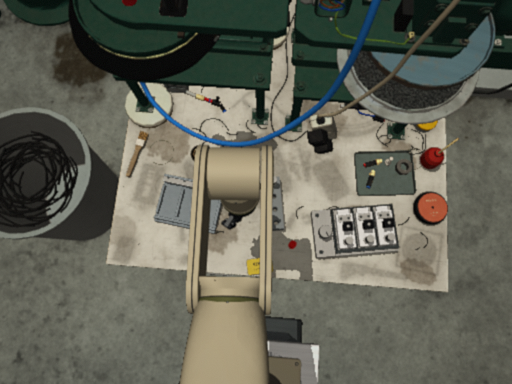

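```bash
python3 -c "
from h import *
print(hand_in()); st()"
```

```text
the job is handed in; nothing more can be done
None
the job is handed in; nothing more can be done
```

I moved all three knife holders from the rack to the setting block and pinned each one. I then turned the clamp screw clockwise to its seat and handed the job in at about 74 s. No verdict was reported.

**Holders:** each was tilted 12°, drawn about 26 mm from under the keeper, and set flat with its tongue to the back. In the top view, each holder's hole lay within about 2 mm of the block's hole.

**Pins:** all three went through holder and block with almost no resistance and stopped at their full depth with 7–9 N against the slab. The last pictures show their collars down on the holders. One spare pin is still in the stand.

**Screw:** I turned it only after all three pins were in. It turned freely for about 124–130°, then came up solid with the wrist moment at 1.4 N m. The black line turned about 127° in the pictures and points where 2.8 rad should be.

**Checks that disagreed:**
- The pads closed on the handle caps and probably on the pins' flange or collar. The gap read 26 mm where the handle is 20 mm, and 17.6 mm where the neck is 16 mm. Nothing slipped, so I left it.
- The side camera put the first seated holder 7–10 mm off in y compared with the top camera. I went by the top view and the arm's readings, and the pin fit agreed with them.

I saw no holder knocked aside and no slackening of the grip. The weight, tape and red pin were left alone.

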